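# Hold the top-heavy pipe cradle at its marked tilt

### The arm

A 6-joint arm with a two-finger parallel gripper is mounted at the origin on the work surface. World frame = base frame: x ahead of the robot, y to its left, z up, the work surface at z = 0. Lengths are in mm, angles in rad, forces in N, time in s.
With the tool pointing down it reaches from about 350 to 975 mm from the base axis. Payload 7.1 kg.
Tool frame: the origin (TCP) lies at the very end of the fingers, on their centre line; the grasp point (between the pads) lies 19 mm behind it (ctrl.pinch_z is the z of the grasp point in the tool frame, in mm); z points along the fingers, y is the direction in which the jaws open and shut (so a half turn about z gives the same grasp; the last joint's range is limited). The gripper opens to 88 mm and grips with 3 to 60 N. Pads are 20 mm wide; open, the fingers measure 115 mm over their backs; the gripper's body (75 mm by 178 mm) begins 61 mm behind the grasp point.
Start: joints at [-1.223, 0.423, 1.63, -0, 1.089, -0.019], TCP at [224.16, -583.401, 222.675] pointing down, gripper open.
Joint ranges: [-3, 3], [-0.9, 2.11], [0.09, 2.58], [-1.31, 4.45], [0.11, 2.69], [-2.54, 2.54]. Speed limits (rad/s): [2.39, 2.39, 3.01, 3.14, 3.14, 3.14].

### API

Orientations are given as a rotation vector (axis times angle).
In Python, from workcell import get_obs, optics, ctrl gives the robot as it stands.
- The arm moves only by the shell command python3 -m jog 'ROWS'. ROWS is a JSON object of lists of equal length, an entry for each row: "delta_rot": the turn, a rotation vector about the tool's x, y, z in rad, a list of three; "translation": the shift along the tool's x, y, z in mm, a list of three; "hand": the opening, from -1 (shut) to 1 (fully open). In form: {"delta_rot": [[rx, ry, rz], ...], "translation": [[x, y, z], ...], "hand": [hand, ...]}. A call has 1 to 5 rows; each row is the pose to reach, as a shift and turn from the pose commanded when the call began, along the tool's axes at that moment; what a row does not reach only later rows make up. A row lasts 1/10 s, in which the tool goes at most 50 mm and 8.59 degrees, less where a joint would pass 70% of its speed; a pose out of reach is approached as far as the arm can. A call with a gripper value outside its range is refused whole. The fingers move at their own pace and stop on an object; the grip force is fixed at half the most. Time passes only in rows, so rows that repeat a pose let the fingers close. It gives the time, the measured TCP pose, the force and the opening at its end, in the units of the state.
- get_obs(): the state, without advancing time (a new reading comes with each control period).
- optics.get_image(name): name is "scene" or "side" or "wrist"; returns the picture (400x640x3 uint8, red, green, blue); there is no depth.
- optics.calibration(name): a dict with "intrinsics" (3x3 intrinsics, pixels), "cam_to_world" (4x4, takes a point from camera to world coordinates). Camera axes: x right, y up, looking along -z (the intrinsics and any distortion apply to the point x, -y, -z); pixel columns grow to the right and rows downward; lengths in mm; the calibration is good to about 2 mm. The wrist camera is an equidistant fisheye: a pixel r from the principal point sees the ray r / f radians off the axis. A picture is of the moment at which its call begins: read the wrist's pose just before it. calibration takes no time and is no camera call; for the wrist camera it gives the pose at the moment of the call.
- ctrl.close_job(): hands the job in, once; it reports no verdict.
The state is a dict: "t": time; "qpos": joint angles; "qvel": joint speeds; "joint_torque": joint torques, N m; "ee_pos": TCP position; "orientation": TCP orientation; "ft_force": force on the tool from outside, world axes, zero at the start; "moment": the same for the moment, N m; "width": finger opening in mm.
Only numpy, scipy, OpenCV 4.12 (cv2) and the standard library are available. Lean on these libraries where they do the work, as an engineer would, in place of code of your own. Each camera call takes 0.05 s, during which the arm holds its last target. There are 200 camera calls.

### The job

The flanged pipe has to be measured at a set tilt, but its cradle is top-heavy and lies over on a stop: take the orange knob of its spring handle, bring the red pointer to the green marker on the scale and keep it there, steady, for six seconds. Finish still holding the handle, with the pointer standing at the marker. Move the cradle only by its handle, do not let it slam into either stop, and leave the marker and the other things on the bench alone.

Things in the scene. Friction and masses are not known exactly. Their poses are not given: they have to be found in the camera images.
- stand: Blue steel stand fixed to the bench, base plate 170 (x) x 300 (y) x 12 mm; origin on the bench under the pivot. z up; its x is the pivot axis, pointing away from the robot but for the stand's yaw. Pivot 140 mm above the bench at x=y=0. Rubber-topped stop posts at y = +-118 mm. White sector scale, 135 mm radius about the pivot, at x = +47 mm, facing +x, a tick every 0.12 rad.
- cradle (a joint): Tilt of the cradle with its pipe about the pivot axis (stand x), rad: 0 level, positive lowers the stand's -y end and leans pointer and handle towards stand -y. Stops at -0.4 and +0.4; starts lying on the +0.4 stop. The pivot is nearly frictionless (0.01 N m s/rad). Left alone it falls on a stop; with the knob held still it still topples slowly out of balance (time constant 0.9 to 1.5 s).
- handle (a joint): Angle of the spring handle relative to the cradle, rad, same axis and sense, range +-1.0; the handle's angle in the stand = cradle + handle. A spring of nominally 0.19 N m/rad (damping 0.02 N m s/rad) pulls it to 0, so the moment on the cradle is 0.19 x this value. Lifting the cradle off its stop takes about -0.6 (to -0.7), the handle leaning past upright.
- knob (a point): Centre of the orange knob on the handle's end, a drum 36 mm in diameter with flat ends 34 mm apart along the pivot axis: 140 mm from the pivot axis, at stand x = -55 mm (robot side). At handle angle a in the stand: stand y = -140 sin(a), z = 140 + 140 cos(a) mm. Grip its flat ends from above; the tool, kept upright, carries it along its arc while the knob turns between the pads.
- pointer_tip (a point): Tip of the red pointer, part of the cradle, 121 mm from the pivot axis, at stand x = +68 mm. Its z axis runs along the pointer, upright when the cradle is level.
- marker (a joint): Angle of the green marker on the scale, the wanted tilt of the cradle, same sense and zero as cradle; between -0.15 and 0.15. Stiff; not to be moved.
- marker_tip (a point): Inner end of the green marker (14 x 22 x 26 mm), 137 mm from the pivot axis, at stand x = +58 mm. Its z axis points out from the pivot: the pointer stands at the marker when the two z axes are parallel.
- lever: The spring handle: 8 mm steel rod with the orange knob, 40 g, origin on the pivot axis 55 mm beside the rod's foot, z along the rod.
- pipe: Steel pipe in yellow clamps, with the pointer; turns with cradle; not to be touched. 34 mm thick, 444 mm long along y, 104 mm end flanges, axis 12 mm above the pivot; origin on the pivot. Cradle and pipe: nominally 2.7 kg, inertia 0.09 kg m2 about the pivot, toppling moment 0.29 N m x sin(tilt); the pipe's mass, and so all three, vary by -15 to +20 percent.
- grinder: Angle grinder lying on the bench, about 250 mm long and 85 mm high, origin on the bench under its middle. Not to be moved.
- driver: Screwdriver lying on the bench to the right of the stand, along x, handle towards the robot. Not to be moved.
- elbow: Steel pipe elbow, 36 mm thick and 70 mm high, standing on the bench, origin under its upright leg. Not to be moved.

How it is judged:
By the outcome, as a careful person would: the job done as asked, in the order asked, and still so for the second after the job is handed in, while the arm keeps its last pose, push and grip.
It also fails if it takes over 58 s, if anything falls off the work surface, if the arm or the gripper's body presses on something with over 40 N, if the wrist force passes 120 N, or if a joint passes its speed limit or range.

## Working session

There is one attempt and no reset: what is moved stays moved. The work goes in short steps, Python scripts to look and compute and a shell command to move; the robot and the scene stay as the last step left them, time stands still between calls to the robot, and variables do not carry over. Pictures are saved under pics/ and viewed, about 8 in all and at most 12, crops included, and the job is handed in when it is done.

```bash
ls; mkdir -p pics; python3 - <<'E'
from workcell import get_obs, optics, ctrl
import cv2, numpy as np
o=get_obs(); print(o, ctrl.pinch_z)
a=[]
for n in ("scene","side"):
    im=optics.get_image(n)[:,:,::-1]; cv2.imwrite(f"pics/{n}0.png",im); 
    c=optics.calibration(n); print(n,np.round(c["intrinsics"],1).tolist(),np.round(c["cam_to_world"],3).tolist())
    print({k:v for k,v in c.items() if k not in("intrinsics","cam_to_world")})
E
```

```text
pics
{'t': 0.0, 'qpos': array([-1.22300835e+00,  4.23841598e-01,  1.63067241e+00, -2.31033005e-05,
        1.08858234e+00, -1.90070943e-02]), 'qvel': array([-0.00083004,  0.00104226, -0.00085527, -0.00011051,  0.00112522,
       -0.00152038]), 'joint_torque': array([-4.06301378e-04, -5.44633055e+01, -2.73667216e+01,  6.42993045e-02,
        2.26776511e-02, -9.77699688e-05]), 'ee_pos': array([ 223.96957023, -582.90933329,  221.90812691]), 'orientation': array([-3.08744902e+00, -5.72682580e-01,  4.18054400e-04]), 'ft_force': array([ 0.23192053,  0.4104297 , -0.41047383]), 'moment': array([-0.00681958, -0.04194553, -0.01684049]), 'width': 88.05257541837828} -18.700000000000003
scene [[443.4, 0.0, 319.9], [0.0, 443.4, 207.0], [0.0, 0.0, 1.0]] [[0.522, -0.678, 0.518, 1208.932], [0.853, 0.408, -0.326, -412.516], [0.01, 0.612, 0.791, 1195.127], [0.0, 0.0, 0.0, 1.0]]
{}
side [[417.5, 0.0, 318.2], [0.0, 417.5, 204.3], [0.0, 0.0, 1.0]] [[-0.859, 0.392, -0.331, 134.025], [-0.512, -0.638, 0.575, 655.793], [0.014, 0.663, 0.748, 1048.861], [0.0, 0.0, 0.0, 1.0]]
{}
```

View pics/scene0.png

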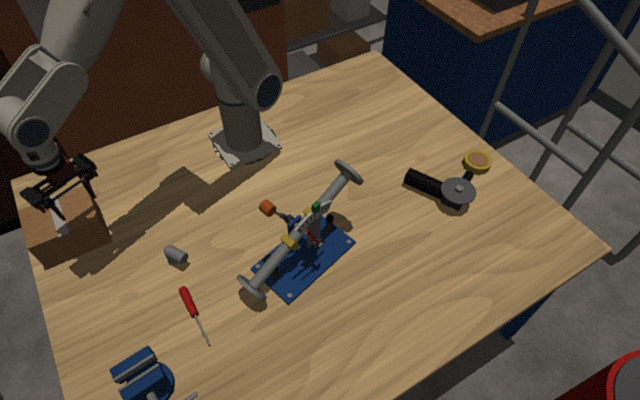

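View pics/side0.png

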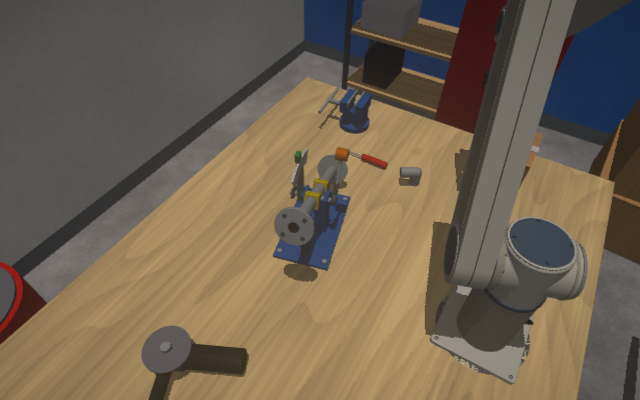

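The scene view shows the knob at (267,208), the marker at (316,207), the red pointer near (313,240) and the blue plate corners. The side view shows the knob at (343,154) and the marker at (298,157). Next I triangulate these.

```bash
cat > h.py <<'E'
import numpy as np, cv2
from workcell import get_obs, optics, ctrl
from scipy.spatial.transform import Rotation as R
def ray(cal,uv):
    K=np.array(cal["intrinsics"]);T=np.array(cal["cam_to_world"])
    d=np.array([(uv[0]-K[0,2])/K[0,0],-(uv[1]-K[1,2])/K[1,1],-1.]); d=T[:3,:3]@d
    return T[:3,3],d/np.linalg.norm(d)
def fray(cal,uv):
    K=np.array(cal["intrinsics"]);T=np.array(cal["cam_to_world"])
    x,y=uv[0]-K[0,2],uv[1]-K[1,2]; r=np.hypot(x,y)+1e-9; th=r/K[0,0]
    d=T[:3,:3]@np.array([np.sin(th)*x/r,-np.sin(th)*y/r,-np.cos(th)]); return T[:3,3],d
def tri(*rs):
    A=0;b=0
    for p,d in rs:
        P=np.eye(3)-np.outer(d,d);A=A+P;b=b+P@p
    X=np.linalg.solve(A,b)
    return X,[round(float(np.linalg.norm((np.eye(3)-np.outer(d,d))@(X-p))),1) for p,d in rs]
def onz(r,z): p,d=r; return p+d*(z-p[2])/d[2]
def proj(cal,X):
    K=np.array(cal["intrinsics"]);T=np.array(cal["cam_to_world"]);c=T[:3,:3].T@(np.array(X)-T[:3,3])
    return np.array([K[0,2]-K[0,0]*c[0]/c[2],K[1,2]+K[1,1]*c[1]/c[2]])
HSV=dict(orange=((6,150,70),(15,255,255)),green=((45,90,30),(85,255,255)),red=((0,170,50),(4,255,255)),blue=((105,130,40),(120,255,255)),yellow=((20,160,70),(32,255,255)))
def blobs(im,col,box=None,amin=4):
    h=cv2.cvtColor(im,cv2.COLOR_BGR2HSV);m=cv2.inRange(h,*map(np.array,HSV[col]))
    if box: k=np.zeros_like(m);x0,y0,x1,y1=box;k[y0:y1,x0:x1]=1;m=m*k
    n,_,s,c=cv2.connectedComponentsWithStats(m)
    return m,[(int(s[i,4]),np.round(c[i],1).tolist(),s[i,:4].tolist()) for i in range(1,n) if s[i,4]>=amin]
E
python3 - <<'E'
from h import *
box=dict(scene=(220,150,380,310),side=(255,130,365,290))
C={}
for n in box:
    C[n]=optics.calibration(n);im=cv2.imread(f"pics/{n}0.png")
    for c in HSV: print(n,c,blobs(im,c,box[n])[1])
    m,_=blobs(im,"blue",box[n]); h=cv2.convexHull(cv2.findNonZero(m)); print(cv2.approxPolyDP(h,3,True)[:,0].tolist())
c=optics.calibration("wrist");print(np.round(c["intrinsics"],1).tolist())
o=get_obs();Rt=R.from_rotvec(o["orientation"]).as_matrix();T=np.array(c["cam_to_world"])
print(np.round(Rt.T@(T[:3,3]-o["ee_pos"]),1),np.round(Rt.T@T[:3,:3],3).tolist(),np.round(Rt,3).tolist())
a=cv2.resize(cv2.imread("pics/scene0.png")[150:310,220:380],None,fx=3,fy=3,interpolation=2)
b=cv2.resize(cv2.imread("pics/side0.png")[130:290,250:370],None,fx=2.6,fy=3,interpolation=2)
cv2.imwrite("pics/c1.png",np.hstack([a,b]))
E
```

```text
scene orange [(133, [265.8, 206.0], [259, 200, 16, 14])]
scene green [(67, [315.6, 206.2], [312, 201, 8, 12])]
scene red [(6, [307.2, 231.2], [306, 230, 3, 3]), (11, [313.0, 237.1], [311, 234, 5, 7])]
scene blue [(56, [293.4, 221.2], [288, 216, 13, 11]), (64, [322.9, 223.4], [321, 216, 6, 17]), (2068, [309.7, 265.6], [266, 228, 89, 76]), (18, [304.4, 236.9], [302, 235, 5, 5]), (11, [272.3, 251.3], [270, 249, 6, 6]), (20, [261.0, 262.3], [258, 260, 6, 6]), (24, [254.2, 269.2], [252, 266, 6, 7]), (6, [269.7, 277.3], [269, 276, 3, 3])]
scene yellow [(33, [306.9, 210.5], [304, 208, 8, 7]), (94, [287.4, 240.3], [281, 234, 14, 13])]
[[354, 242], [288, 303], [252, 270], [288, 222], [298, 216], [321, 216]]
side orange [(138, [341.3, 153.6], [335, 148, 14, 13])]
side green [(28, [297.5, 153.7], [295, 151, 6, 6])]
side red [(11, [363.1, 155.6], [362, 154, 3, 4])]
side blue []
side yellow [(71, [321.0, 182.3], [313, 179, 15, 11]), (101, [312.9, 196.6], [304, 191, 16, 19])]Traceback (most recent call last):
  File "<stdin>", line 7, in <module>
cv2.error: OpenCV(4.12.0) /io/opencv/modules/imgproc/src/convhull.cpp:143: error: (-215:Assertion failed) total >= 0 && (depth == CV_32F || depth == CV_32S) in function 'convexHull'
```

```bash
python3 - <<'E'
from h import *
S=optics.calibration("scene");D=optics.calibration("side")
cs=[onz(ray(S,p),12)[:2] for p in [(354.5,241.5),(289,303),(251.5,269)]]
ds=[onz(ray(D,p),12)[:2] for p in [(328.5,266),(276,257.5),(350,192)]]
for c in (cs,ds): print(np.round(c,0).tolist(), [np.round(np.linalg.norm(c[i]-c[j])) for i,j in((0,1),(1,2),(0,2))])
# yaw: edge c0-c1 is 300 along y ; c1-c2 170 along x
e=cs[0]-cs[1];y1=np.arctan2(-e[0],e[1]);print("yaw",y1,np.degrees(y1))
f=cs[1]-cs[2];print("yaw2",np.arctan2(f[1],f[0])); print("ctr",(cs[0]+cs[2])/2)
e=ds[1]-ds[0];print("side yaw",np.arctan2(e[1],e[0])); e=ds[0]-ds[2]; print(np.arctan2(-e[0],e[1]), (ds[1]+ds[2])/2)
for n,a,b in(("knob",(265.8,206.),(341.3,153.6)),("mark",(315.6,206.2),(297.5,153.7))): print(n,*tri(ray(S,a),ray(D,b)))
c=optics.calibration("wrist");print(np.round(c["intrinsics"],1).tolist())
o=get_obs();Rt=R.from_rotvec(o["orientation"]).as_matrix();T=np.array(c["cam_to_world"])
print(np.round(Rt.T@(T[:3,3]-o["ee_pos"]),1),np.round(Rt.T@T[:3,:3],3).tolist(),np.round(Rt,3).tolist())
a=cv2.resize(cv2.imread("pics/scene0.png")[150:310,220:380],None,fx=3,fy=3,interpolation=2)
b=cv2.resize(cv2.imread("pics/side0.png")[130:290,265:365],None,fx=3,fy=3,interpolation=2)
cv2.imwrite("pics/c1.png",np.hstack([a,b]))
E
```

```text
[[609.0, 97.0], [687.0, -184.0], [530.0, -227.0]] [np.float64(292.0), np.float64(163.0), np.float64(334.0)]
[[443.0, 51.0], [591.0, 106.0], [529.0, -246.0]] [np.float64(158.0), np.float64(358.0), np.float64(309.0)]
yaw 0.2692401015049068 15.426321491905044
yaw2 0.2679603796072811
ctr [569.6827073  -65.05792759]
side yaw 0.35746944507893263
0.2821456337848685 [560.18983903 -69.79024392]
knob [ 523.14261862 -148.57096628  262.8899241 ] [2.0, 2.0]
mark [609.93011796 -50.24462073 294.5911985 ] [1.5, 1.5]
[[309.7, 0.0, 315.4], [0.0, 309.7, 201.1], [0.0, 0.0, 1.0]]
[  80.7    0.6 -162. ] [[-0.0, 0.956, 0.293], [1.0, 0.0, -0.0], [-0.0, 0.293, -0.956]] [[0.933, 0.359, -0.0], [0.359, -0.933, 0.001], [0.0, -0.001, -1.0]]
```

View pics/c1.png

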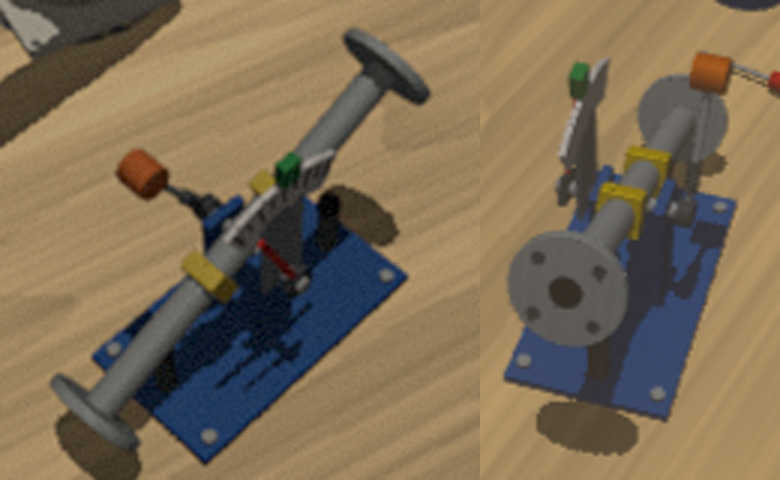

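The crop shows the marker near the top of the scale, the red pointer leaning to its right, and clear plate corners. Yaw comes out at about 0.27 and the knob at about (523,-149,263). I'll move above the knob and turn the jaws onto the pivot axis.

```bash
python3 -m jog '{"delta_rot":[[0,0,0],[0,0,0],[0,0,0],[0,0,0],[0,0,0]],"translation":[[30,-20,-30],[65,-44,-60],[100,-68,-85],[138,-94,-105],[176,-120,-123]],"hand":[1,1,1,1,1]}'
python3 -m jog '{"delta_rot":[[0,0,0],[0,0,0],[0,0,0],[0,0,0],[0,0,0]],"translation":[[39,-27,0],[78,-54,0],[117,-80,0],[156,-107,0],[195,-134,0]],"hand":[1,1,1,1,1]}'
python3 -m jog '{"delta_rot":[[0,0,-0.14],[0,0,-0.28],[0,0,-0.42],[0,0,-0.56],[0,0,-0.7]],"translation":[[32,-22,0],[64,-44,0],[64,-44,0],[64,-44,0],[64,-44,0]],"hand":[1,1,1,1,1]}'
python3 -m jog '{"delta_rot":[[0,0,-0.145],[0,0,-0.29],[0,0,-0.435],[0,0,-0.58],[0,0,-0.725]],"translation":[[0,0,0],[0,0,0],[0,0,0],[0,0,0],[0,0,0]],"hand":[1,1,1,1,1]}'
python3 - <<'E'
from h import *
o=get_obs();print(o["t"],o["qpos"].round(2),o["ee_pos"].round(1),R.from_rotvec(o["orientation"]).as_matrix().round(3).tolist())
w=optics.get_image("wrist")[:,:,::-1];cv2.imwrite("pics/w1.png",w)
c=optics.calibration("wrist");np.savez("w1.npz",K=c["intrinsics"],T=c["cam_to_world"])
s=optics.get_image("scene")[:,:,::-1];cv2.imwrite("pics/scene1.png",s)
for col in("orange","green","red","yellow"): print(col,blobs(w,col)[1])
E
```

```text
t: 0.6
ee_pos: [345.6, -407.4, 346.3]
orientation: [3.089, 0.572, 0.0]
ft_force: [0.2, -0.4, -0.5]
width: 88.2
t: 1.1
ee_pos: [479.5, -212.1, 345.2]
orientation: [-3.089, -0.573, 0.0]
ft_force: [1.1, -1.4, 0.2]
width: 88.0
t: 1.6
ee_pos: [522.8, -149.2, 344.9]
orientation: [-2.699, -1.606, 0.001]
ft_force: [0.1, 0.1, 0.6]
width: 88.1
t: 2.1
ee_pos: [522.7, -149.8, 345.0]
orientation: [-1.955, -2.458, 0.0]
ft_force: [0.2, 0.3, 0.4]
width: 87.7
2.1 [-0.3   0.18  1.68  0.    1.28 -0.53] [ 522.7 -149.8  345. ] [[-0.225, 0.974, -0.001], [0.974, 0.225, 0.0], [0.0, -0.001, -1.0]]
orange [(5, [450.6, 159.0], [449, 157, 4, 5]), (8, [451.1, 165.0], [449, 162, 4, 7]), (9, [453.0, 172.2], [451, 170, 5, 5]), (1696, [318.1, 204.9], [297, 184, 43, 43]), (95, [287.8, 297.1], [263, 292, 50, 14]), (4, [271.5, 305.0], [270, 305, 4, 1]), (5, [283.0, 307.4], [281, 307, 5, 2])]
green [(472, [462.2, 112.8], [454, 99, 17, 29])]
red [(254, [612.7, 33.6], [594, 0, 46, 55]), (9, [448.8, 158.3], [447, 155, 5, 7]), (16, [453.4, 169.8], [452, 166, 4, 8]), (355, [285.0, 302.7], [263, 295, 49, 14])]
yellow [(880, [366.5, 80.7], [345, 63, 44, 30]), (684, [361.9, 160.7], [344, 140, 38, 32]), (23, [154.7, 307.1], [153, 302, 4, 11]), (27, [156.7, 328.6], [155, 324, 5, 9])]
```

View pics/w1.png

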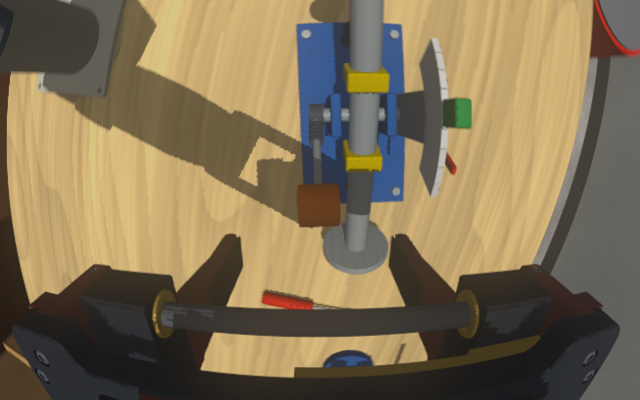

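The wrist view shows the knob at (318,205), the marker at (462,113), the pointer tip near (451,163), the plate corners at about (297,23), (403,24), (301,200) and (404,201), and both clamps. From these I solve the stand pose, knob and marker.

```bash
python3 - <<'E'
from h import *
z=np.load("w1.npz");c=dict(intrinsics=z["K"],cam_to_world=z["T"])
S=optics.calibration("scene")
im=cv2.imread("pics/w1.png");m,_=blobs(im,"blue",(285,10,420,215));h=cv2.convexHull(cv2.findNonZero(m));print(cv2.approxPolyDP(h,4,True)[:,0].tolist())
P=[onz(fray(c,p),12)[:2] for p in [(297,23),(403.5,24),(404,202),(301,201)]]
print(np.round(P,1).tolist(),[float(np.linalg.norm(P[i]-P[(i+1)%4]).round(1)) for i in range(4)])
ctr=np.mean(P,0); e=P[1]+P[0]-P[2]-P[3];yaw=np.arctan2(-e[0],e[1]);f=P[1]+P[2]-P[0]-P[3];print("ctr",ctr,"yaw",yaw,np.arctan2(f[1],f[0]))
s1=cv2.imread("pics/scene1.png")
so=blobs(s1,"orange",(220,150,380,310))[1][0][1];sg=blobs(s1,"green",(220,150,380,310))[1][0][1];print(so,sg)
X,r=tri(fray(c,(318.1,204.9)),ray(S,so));print("knob",X,r); M,r2=tri(fray(c,(462.2,112.8)),ray(S,sg));print("mark",M,r2)
ex=np.array([np.cos(yaw),np.sin(yaw)]);ey=np.array([-ex[1],ex[0]])
for p in(X,M): d=p[:2]-ctr;print("stand",d@ex,d@ey,p[2])
print("knob at z263",onz(fray(c,(318.1,204.9)),268))
E
```

```text
[[401, 199], [372, 200], [302, 142], [298, 25], [399, 25]]
[[442.6, 58.8], [607.8, 104.2], [687.3, -185.8], [515.3, -225.0]] [171.2, 300.7, 176.4, 293.0]
ctr [563.26876347 -61.93644771] yaw 0.25941287797393764 0.24591435477653553Traceback (most recent call last):
  File "<stdin>", line 9, in <module>
IndexError: list index out of range
```

```bash
python3 - <<'E'
from h import *
z=np.load("w1.npz");c=dict(intrinsics=z["K"],cam_to_world=z["T"])
S=optics.calibration("scene");D=optics.calibration("side")
yaw=.258;ctr=np.array([563.3,-62])
ex=np.array([np.cos(yaw),np.sin(yaw)]);ey=np.array([-ex[1],ex[0]])
for n,a,b,d in(("knob",(318.1,204.9),(265.8,206.),(341.3,153.6)),("mark",(462.2,112.8),(315.6,206.2),(297.5,153.7))):
    for rs in((fray(c,a),ray(S,b)),(fray(c,a),ray(D,d)),(fray(c,a),ray(S,b),ray(D,d))):
        X,r=tri(*rs);q=X[:2]-ctr;print(n,X.round(1),r,"stand",(q@ex).round(1),(q@ey).round(1))
s1=cv2.imread("pics/scene1.png");w=cv2.imread("pics/w1.png")
for col in("orange","green","red","yellow"): print(col,blobs(s1,col,(220,150,380,310))[1])
a=cv2.resize(s1[140:320,220:380],None,fx=2.5,fy=2.5,interpolation=2);b=cv2.resize(w[60:210,400:500],None,fx=3,fy=3,interpolation=2)
cv2.imwrite("pics/c2.png",np.hstack([a,b]))
E
```

```text
knob [ 523.2 -148.7  263.8] [1.8, 1.8] stand -60.9 -73.6
knob [ 524.5 -147.6  262. ] [0.2, 0.2] stand -59.4 -72.9
knob [ 523.5 -148.2  262.9] [1.0, 2.6, 1.5] stand -60.4 -73.2
mark [608.8 -46.1 290.9] [1.7, 1.7] stand 48.1 3.7
mark [604.9 -45.7 300.7] [0.3, 0.3] stand 44.4 5.2
mark [608.6 -47.9 294.7] [3.1, 2.3, 2.7] stand 47.4 2.1
orange []
green [(65, [315.5, 206.0], [312, 201, 8, 11])]
red [(23, [311.2, 235.5], [306, 230, 12, 12])]
yellow [(33, [306.8, 210.4], [304, 207, 8, 8]), (79, [287.9, 240.0], [282, 234, 13, 13])]
```

View pics/c2.png

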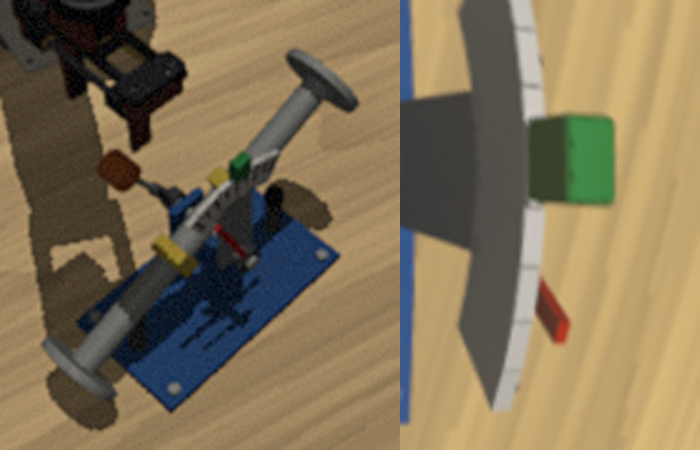

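The crop shows the pointer tip at about wrist pixel (454,172) and the marker's top face near (463,113). Descend and grip.

```bash
python3 -m jog '{"delta_rot":[[0,0,-0.015],[0,0,-0.03],[0,0,-0.03],[0,0,-0.03],[0,0,-0.03]],"translation":[[1.3,1.1,25],[1.3,1.1,55],[1.3,1.1,80],[1.3,1.1,95],[1.3,1.1,101]],"hand":[1,1,1,1,1]}'
python3 - <<'E'
from h import *
z=np.load("w1.npz");c=dict(intrinsics=z["K"],cam_to_world=z["T"])
yaw=.258;O=np.array([559.6,-69.2])
ex=np.array([np.cos(yaw),np.sin(yaw)]);ey=np.array([-ex[1],ex[0]])
for n,uv,zz in(("tip",(454.3,171.7),251.5),("marktop",(463.3,113.3),303)):
    X=onz(fray(c,uv),zz);q=X[:2]-O;print(n,X.round(1),(q@ex).round(1),(q@ey).round(1))
o=get_obs();print(o["ee_pos"],R.from_rotvec(o["orientation"]).as_matrix().round(3).tolist())
w=optics.get_image("wrist")[:,:,::-1];c=optics.calibration("wrist");cv2.imwrite("pics/w2.png",w);np.savez("w2.npz",K=c["intrinsics"],T=c["cam_to_world"])
for col in("orange","green","red"): print(col,blobs(w,col)[1])
E
```

```text
t: 2.7
ee_pos: [522.6, -148.0, 242.5]
orientation: [-1.928, -2.476, 0.002]
ft_force: [0.4, 0.1, -0.4]
width: 87.7
tip [637.3 -92.2 251.5] 69.2 -42.0
marktop [604.4 -46.1 303. ] 49.3 10.9
[ 522.63824249 -148.02392547  242.47728153] [[-0.245, 0.97, -0.003], [0.97, 0.245, 0.001], [0.002, -0.003, -1.0]]
orange [(4, [632.5, 27.0], [631, 26, 4, 3]), (5, [628.2, 31.0], [628, 29, 2, 5]), (167, [632.6, 52.8], [627, 35, 13, 29]), (8, [515.1, 213.5], [514, 210, 4, 8]), (4354, [318.9, 266.8], [285, 234, 69, 66]), (7, [307.1, 338.4], [305, 337, 4, 5]), (4, [306.5, 346.5], [306, 345, 2, 4]), (4, [288.5, 346.0], [287, 346, 4, 1]), (4, [295.5, 347.0], [294, 347, 4, 1])]
green [(21, [528.3, 112.1], [526, 109, 6, 7]), (1045, [564.6, 134.4], [553, 109, 24, 51]), (42, [529.9, 121.0], [525, 117, 12, 9]), (121, [529.0, 135.4], [524, 125, 13, 23]), (13, [526.2, 149.4], [524, 147, 6, 5])]
red [(186, [635.3, 36.1], [629, 25, 11, 27]), (33, [518.3, 212.1], [515, 208, 7, 9]), (413, [283.3, 340.3], [249, 335, 59, 14])]
```

View pics/w2.png

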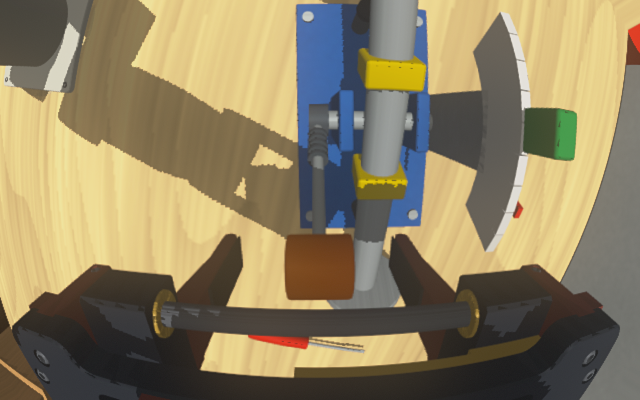

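Knob is at (319,267) and the grasp point projects to (316,268), so it is centred between the fingers. The pointer tip shows at (518,210). I grip now and set up the tilt measurement (pipe line, pointer and marker in the fixed scene camera) on the known 0.4 state.

```bash
python3 -m jog '{"delta_rot":[[0,0,0],[0,0,0],[0,0,0],[0,0,0],[0,0,0]],"translation":[[0,0,0],[0,0,0],[0,0,0],[0,0,0],[0,0,0]],"hand":[-1,-1,-1,-1,-1]}'
cat > tilt.py <<'E'
from h import *
yaw=.258;O=np.array([559.6,-69.2]);S=None
ex=np.array([np.cos(yaw),np.sin(yaw),0]);ey=np.array([-ex[1],ex[0],0])
def plane(S,uv,x0):
    K=np.array(S["intrinsics"]);T=np.array(S["cam_to_world"]);uv=np.atleast_2d(uv).astype(float)
    d=np.c_[(uv[:,0]-K[0,2])/K[0,0],-(uv[:,1]-K[1,2])/K[1,1],-np.ones(len(uv))]@T[:3,:3].T
    p=T[:3,3]-np.r_[O,0]; X=p+d*((x0-p@ex)/(d@ex))[:,None]
    return X@ey,X[:,2]
V,U=np.mgrid[150:320,220:390];UV=np.c_[U.ravel(),V.ravel()]
def measure(im,S,v=False):
    hsv=cv2.cvtColor(im,cv2.COLOR_BGR2HSV)[150:320,220:390].reshape(-1,3).astype(int)
    y,z=plane(S,UV,0); g=(hsv[:,1]<60)&(abs(y)>140)&(abs(y)<180)&(abs(z-152)<abs(y)*.45+28)
    L,Rr=g&(y>0),g&(y<0)
    # slice-wise centres, then straight line
    pts=[]
    for lo in np.r_[-180:-140:8,140:180:8]:
        k=g&(y>=lo)&(y<lo+8)
        if k.sum()>4: pts.append((y[k].mean(),z[k].mean(),np.ptp(z[k])))
    pts=np.array(pts);s,c=np.polyfit(pts[:,0],pts[:,1],1);pipe=np.arctan(s)
    if v: print("pipe pts",pts.round(0).tolist(),"c",c.round(1))
    y,z=plane(S,UV,68);h=hsv[:,0]
    r=((h<5)|(h>174))&(hsv[:,1]>140)&(hsv[:,2]>40);rr=np.hypot(y,z-140);r&=(rr>60)&(rr<130)
    ang=np.arctan2(-y,z-140);w=rr[r];ptr=(ang[r]*w).sum()/w.sum() if r.sum() else np.nan
    gm=(h>45)&(h<85)&(hsv[:,1]>90);mk=ang[gm].mean()
    if v: print("red n",r.sum(),"r",rr[r].min().round(),rr[r].max().round(),"green n",gm.sum(),"r",rr[gm].min().round(),rr[gm].max().round(),"y",y[gm].mean().round(1))
    return pipe,ptr,mk
E
python3 - <<'E'
from tilt import *
S=optics.calibration("scene")
for n in("scene0","scene1"): print(n,np.round(measure(cv2.imread(f"pics/{n}.png"),S,True),3))
a,b=[dict(intrinsics=z["K"],cam_to_world=z["T"]) for z in (np.load("w1.npz"),np.load("w2.npz"))]
for n,p,q in(("marktop",(463.3,113.3),(564.6,134.4)),("tip",(454.5,170.5),(519,210)),("boltNE",(390,34),(418,20)),("boltSE",(396,191),(413,214)),("boltNW",(306,34),(308,16)),("boltSW",(308,192),(309,215))):
    X,r=tri(fray(a,p),fray(b,q));d=X-np.r_[O,0];print(n,X.round(1),r,(d@ex).round(1),(d@ey).round(1))
E
```

```text
t: 3.25
ee_pos: [523.9, -148.4, 244.8]
orientation: [1.926, 2.481, 0.0]
ft_force: [-0.1, -1.3, 0.8]
width: 51.1
pipe pts [[-176.0, 85.0, 113.0], [-168.0, 101.0, 109.0], [-160.0, 100.0, 104.0], [-152.0, 91.0, 100.0], [-144.0, 98.0, 90.0], [144.0, 206.0, 73.0], [152.0, 210.0, 77.0], [160.0, 213.0, 73.0], [168.0, 219.0, 77.0], [176.0, 221.0, 78.0]] c 154.4
red n 22 r 64.0 119.0 green n 83 r 54.0 239.0 y -8.4
scene0 [0.355 0.361 0.008]
pipe pts [[-176.0, 86.0, 113.0], [-168.0, 102.0, 109.0], [-160.0, 101.0, 104.0], [-152.0, 93.0, 100.0], [-144.0, 99.0, 95.0], [144.0, 206.0, 73.0], [152.0, 210.0, 77.0], [160.0, 213.0, 73.0], [168.0, 219.0, 77.0], [176.0, 220.0, 78.0]] c 154.8
red n 21 r 68.0 119.0 green n 130 r 71.0 562.0 y -72.2
scene1 [0.351 0.357 0.174]
marktop [604.9 -46.5 302.2] [0.5, 0.5] 49.6 10.4
tip [637.5 -91.  250.7] [0.1, 0.1] 69.8 -41.0
boltNE [577.1  51.4  98.1] [2.8, 2.8] 47.7 112.1
boltSE [ 663.7 -168.8   22.4] [0.4, 0.4] 75.3 -122.8
boltNW [463.8  39.9  29.2] [1.5, 1.5] -64.8 129.9
boltSW [ 524.2 -197.7   43.7] [2.3, 2.3] -67.0 -115.2
```

```bash
python3 -m jog '{"delta_rot":[[0,0,0],[0,0,0],[0,0,0],[0,0,0],[0,0,0]],"translation":[[0,0,0],[0,0,0],[0,0,0],[0,0,0],[0,0,0]],"hand":[-1,-1,-1,-1,-1]}'
sed -i 's/^yaw=.*/yaw=.258;O=np.array([559.8,-64.]);S=None/' tilt.py
python3 - <<'E'
from tilt import *
S=optics.calibration("scene");im=cv2.imread("pics/scene0.png");hsv=cv2.cvtColor(im,cv2.COLOR_BGR2HSV)
print(np.round(measure(im,S),3))
# profile across the pipe: along z in plane x=0 at y=+-160
K=np.array(S["intrinsics"]);
for y0 in(-165,165):
    for z0 in range(int(152+y0*.42-60),int(152+y0*.42+61),8):
        X=np.r_[O,0]+y0*ey+np.r_[0,0,z0];u,v=proj(S,X).round().astype(int);print(y0,z0,u,v,hsv[v,u].tolist())
E
```

```text
t: 3.75
ee_pos: [524.5, -148.1, 244.5]
orientation: [1.924, 2.482, 0.002]
ft_force: [4.0, 2.4, -1.0]
width: 33.6
[0.357 0.412 0.048]
-165 22 263 285 [17, 109, 77]
-165 30 263 284 [17, 113, 77]
-165 38 263 282 [26, 36, 49]
-165 46 262 281 [60, 4, 68]
-165 54 262 280 [17, 23, 77]
-165 62 262 278 [36, 14, 89]
-165 70 262 277 [38, 11, 96]
-165 78 261 276 [38, 9, 112]
-165 86 261 274 [30, 14, 112]
-165 94 261 273 [20, 15, 104]
-165 102 260 272 [18, 12, 105]
-165 110 260 270 [30, 13, 97]
-165 118 260 269 [23, 12, 88]
-165 126 260 267 [112, 54, 71]
-165 134 259 266 [40, 23, 102]
-165 142 259 264 [107, 69, 100]
165 161 341 193 [17, 103, 166]
165 169 341 191 [17, 100, 160]
165 177 341 189 [18, 79, 94]
165 185 341 188 [16, 41, 69]
165 193 341 186 [60, 3, 75]
165 201 341 184 [30, 21, 86]
165 209 341 182 [38, 10, 103]
165 217 341 181 [38, 10, 104]
165 225 342 179 [21, 16, 111]
165 233 342 177 [25, 13, 115]
165 241 342 175 [20, 23, 67]
165 249 342 173 [15, 11, 47]
165 257 342 171 [80, 19, 40]
165 265 342 170 [98, 31, 33]
165 273 342 168 [0, 34, 37]
165 281 343 166 [23, 16, 64]
```

```bash
python3 - <<'E'
s=open("tilt.py").read()
i=s.index("    y,z=plane(S,UV,0)");j=s.index("    y,z=plane(S,UV,68)")
s=s[:i]+'''    y,z=plane(S,UV,0); g=(hsv[:,1]<45)&(hsv[:,2]>58)&(abs(y)>140)&(abs(y)<182)
    for s0 in np.tan(np.r_[.4,.2,0,-.2]) if th0 is None else [np.tan(th0)]:
        k=g&(abs(z-154-y*s0)<50)
        if (k&(y>0)).sum()>60 and (k&(y<0)).sum()>60: break
    s,c=s0,154
    for it in range(6):
        k=g&(abs(z-c-y*s)<36); P=[np.array([y[q].mean(),z[q].mean()]) for q in (k&(y<0),k&(y>0))]
        s=(P[1]-P[0])[1]/(P[1]-P[0])[0]; c=P[0][1]-s*P[0][0]
    pipe=np.arctan(s)
    if v: print("pipe",np.round(P,1).tolist(),"c",c.round(1),(k&(y<0)).sum(),(k&(y>0)).sum())
'''+s[j:]
s=s.replace("measure(im,S,v=False)","measure(im,S,th0=None,v=False)").replace("gm=(h>45)","gm=(rr>125)&(rr<185)&(abs(ang)<.3)&(h>45)")
open("tilt.py","w").write(s)
E
cat > step.py <<'E'
# usage: step.py rec|plan T target nrows   : picture -> tilt, fit of state, and a proposed next set of rows
import sys,json,os
from tilt import *
from scipy.optimize import least_squares
from scipy.integrate import solve_ivp
K,LAG,A0=.19,.04,.51
F="log.json";L=json.load(open(F)) if os.path.exists(F) else dict(cmd=[],meas=[])
def acc(th,w,a,ad,s,b): return (.29*s*np.sin(th)+K*(a+b-th)+.02*(ad-w)-.01*w)/(.09*s)
def acmd(t):
    c=np.array(L["cmd"]);return np.interp(t-LAG,c[:,0],c[:,1])
def sim(x,t0,ts,s,b):
    o=[];t=t0;th,w=x
    for te in ts:
        n=max(1,int(round((te-t)/.01)));h=(te-t)/n
        for i in range(n):
            a=acmd(t+h/2);ad=(acmd(t+h)-acmd(t))/h if h>0 else 0
            w+=h*acc(th,w,a,ad,s,b);th+=h*w;t+=h
            if th>.4: th,w=.4,min(w,0)
            if th<-.4: th,w=-.4,max(w,0)
        o.append((th,w));t=te
    return np.array(o)
T,target,n=float(sys.argv[1]),float(sys.argv[2]),int(sys.argv[3]);first=not L["cmd"]
o=get_obs();t=float(o["t"]);im=optics.get_image("scene")[:,:,::-1].copy();S=optics.calibration("scene")
cv2.imwrite(f"pics/s_{t:.2f}.png",im)
if first: L["cmd"]=[[t-1,A0],[t,A0]];L["y0"]=float((o["ee_pos"]-np.r_[O,0])@ey)
pipe,ptr,mk=measure(im,S,v=first)
if first: L["cal"]=.4-float(pipe)
th=float(pipe)+L["cal"]
yk=float((o["ee_pos"]-np.r_[O,0])@ey)-L["y0"]-140*np.sin(A0);aw=np.arcsin(-yk/140)
L["meas"].append([t,th]);L["cmd"].append([t+.05,L["cmd"][-1][1]])
M=np.array([m for m in L["meas"] if m[0]>t-6])
def res(p): return np.r_[(sim(p[:2],M[0,0],M[:,0],p[2],p[3])[:,0]-M[:,1])/.008,(p[1])/.3,(p[2]-1)/.1,p[3]/.04]
r=least_squares(res,[M[0,1],0,1,0],x_scale=[.1,.1,.1,.05]);s,b=r.x[2:]
tn=t+.05;x=sim(r.x[:2],M[0,0],np.r_[M[:,0],tn],s,b)
print(f"t {t:.2f} pipe {th:.3f} ptr {ptr:.3f} mark {mk:.3f} | a cmd {L['cmd'][-1][1]:.3f} meas {aw:.3f} F {o['ft_force'].round(1)} | fit th {x[-2,0]:.3f} now {x[-1].round(3)} s {s:.2f} b {b:.3f} resid {(x[:-1,0]-M[:,1]).round(3)[-6:]}")
th0,w0=x[-1];a0=L["cmd"][-1][1];ac0=acc(th0,w0,a0,0,s,b)
if th0>=.399: ac0=w0=0
c=np.linalg.solve(np.array([[T**3,T**4,T**5],[3*T**2,4*T**3,5*T**4],[6*T,12*T**2,20*T**3]]),
  [target-th0-w0*T-ac0/2*T*T,-w0-ac0*T,-ac0]);p=np.poly1d(np.r_[c[::-1],ac0/2,w0,th0])
rows=[];y0,z0=-140*np.sin(a0),140*np.cos(a0)
if len(sys.argv)>4: tg=np.linspace(a0,float(sys.argv[4]),n+1)[1:]      # hand-set handle angle
else:
    tg=[]
    for i in range(n):
        q=min((i+1)*.1,T);tg.append(p(q)+(.09*s*p.deriv(2)(q)+.03*p.deriv()(q)-.29*s*np.sin(p(q)))/K-b)
for i,a in enumerate(tg):
    a=np.clip(a,-.75,.6);dx=round((-140*np.sin(a)-y0)*2)/2;a=np.arcsin(-(y0+dx)/140);dz=-(round((140*np.cos(a)-z0)*2)/2)
    rows.append([dx,0,dz]);L["cmd"].append([tn+.1*(i+1),float(a)])
json.dump(L,open(F,"w"));f=sim(x[-1],tn,tn+.1*np.arange(1,n+1),s,b);print("pred",f[-1].round(3),"a",np.round([c[1] for c in L["cmd"][-n:]],3));print(json.dumps(rows))
E
python3 -c "
from tilt import *
S=optics.calibration('scene')
for n in('scene0','scene1'): print(n,np.round(measure(cv2.imread(f'pics/{n}.png'),S,v=True),3))"
python3 step.py 3 -0.03 5 0.15
```

```text
pipe [[-161.0, 89.1], [158.2, 212.1]] c 151.2 160 119
red n 24 r 64.0 125.0 green n 40 r 158.0 185.0 y -12.2
scene0 [0.368 0.412 0.07 ]
pipe [[-161.1, 90.6], [158.2, 212.4]] c 152.1 163 118
red n 23 r 64.0 125.0 green n 38 r 161.0 185.0 y -12.1
scene1 [0.365 0.408 0.069]
pipe [[-161.0, 90.4], [158.2, 212.4]] c 151.9 162 118
red n 23 r 61.0 125.0 green n 39 r 158.0 185.0 y -12.2
t 3.75 pipe 0.400 ptr 0.411 mark 0.070 | a cmd 0.510 meas 0.510 F [ 4.   2.4 -1. ] | fit th 0.400 now [0.4 0. ] s 1.00 b 0.000 resid [0.]
pred [0.4 0. ] a [0.438 0.368 0.292 0.222 0.149]
[[9.0, 0, -4.5], [18.0, 0, -8.5], [28.0, 0, -12.0], [37.5, 0, -14.5], [47.5, 0, -16.5]]
```

```bash
python3 -m jog '{"delta_rot":[[0,0,0],[0,0,0],[0,0,0],[0,0,0],[0,0,0]],"translation":[[9,0,-4.5],[18,0,-8.5],[28,0,-12],[37.5,0,-14.5],[47.5,0,-16.5]],"hand":[-1,-1,-1,-1,-1]}'
python3 step.py 3 -0.03 4 -0.12
python3 - <<'E'
import cv2;from h import *
w=optics.get_image("wrist")[:,:,::-1];c=optics.calibration("wrist");cv2.imwrite("pics/w3.png",w);np.savez("w3.npz",K=c["intrinsics"],T=c["cam_to_world"]);print(get_obs()["t"])
import json;L=json.load(open("log.json"));
for k in L["cmd"][-4:]: k[0]+=.05
json.dump(L,open("log.json","w"))
a=cv2.resize(cv2.imread("pics/w2.png")[5:260,460:590],None,fx=2.35,fy=2.35,interpolation=2)
b=cv2.resize(w[5:260,440:600],None,fx=2.35,fy=2.35,interpolation=2);cv2.imwrite("pics/c3.png",np.hstack([a,b]))
E
```

```text
t: 4.3
ee_pos: [512.4, -102.2, 261.4]
orientation: [1.924, 2.481, 0.0]
ft_force: [4.9, -1.7, -3.0]
width: 33.7
t 4.30 pipe 0.401 ptr 0.415 mark 0.071 | a cmd 0.149 meas 0.150 F [ 4.9 -1.7 -3. ] | fit th 0.400 now [0.4 0. ] s 1.00 b 0.000 resid [ 0.    -0.001]
pred [0.4 0. ] a [ 0.081  0.013 -0.051 -0.119]
[[9.5, 0, -1.0], [19.0, 0, -1.5], [28.0, 0, -1.5], [37.5, 0, -0.5]]
4.4
```

View pics/c3.png

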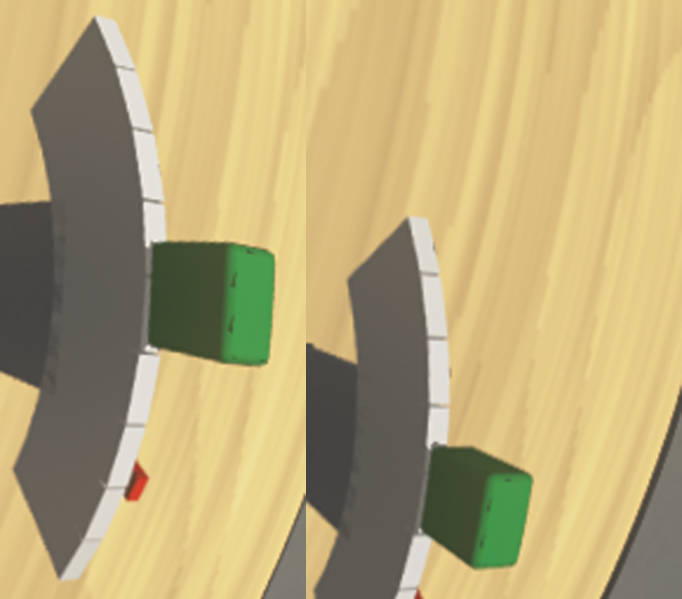

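Left panel: scale ticks sit along the rim with the marker hiding one, and the red tip shows below the rim. I convert the rim ticks, ends and marker top edges to angles.

```bash
python3 - <<'E'
from tilt import *
def fplane(c,uv,x0):
    p,d=fray(c,uv);p=p-np.r_[O,0];X=p+d*((x0-p@ex)/(d@ex));y,z=X@ey,X[2];return round(float(np.arctan2(-y,z-140)),3),round(float(np.hypot(y,z-140)),1)
W={}
for n in("w2","w3"): z=np.load(n+".npz");W[n]=dict(intrinsics=z["K"],cam_to_world=z["T"])
T2=[(110,17),(132,68),(151,131),(163,202),(156,350),(143,425),(128,487),(104,541),(78,580)]
T3=[(425,218),(437,274),(446,338),(447,405),(428,533)]
for p in T2: print("w2",fplane(W["w2"],(460+p[0]/2.35,5+p[1]/2.35),47))
for p in T3: print("w3",fplane(W["w3"],(440+(p[0]-305.5)/2.35,5+p[1]/2.35),47))
# marker top corners, triangulated w2/w3
a=[(232,243),(273,253),(266,364),(222,357)];b=[(491,470),(531,478),(515,566),(473,566)]
for p,q in zip(a,b):
    X,r=tri(fray(W["w2"],(460+p[0]/2.35,5+p[1]/2.35)),fray(W["w3"],(440+(q[0]-305.5)/2.35,5+q[1]/2.35)));d=X-np.r_[O,0];print("mk",(d@ex).round(1),(d@ey).round(1),d[2].round(1),r,"ang",np.arctan2(-(d@ey),d[2]-140).round(3))
E
```

```text
w2 (-0.525, 136.1)
w2 (-0.407, 136.5)
w2 (-0.287, 137.2)
w2 (-0.17, 137.9)
w2 (0.057, 136.9)
w2 (0.178, 137.5)
w2 (0.285, 139.1)
w2 (0.401, 139.1)
w2 (0.514, 138.4)
w3 (-0.517, 137.1)
w3 (-0.405, 137.2)
w3 (-0.288, 138.0)
w3 (-0.174, 138.0)
w3 (0.061, 136.9)
mk 44.5 15.5 300.6 [0.2, 0.2] ang -0.097
mk 53.4 14.9 303.9 [0.2, 0.2] ang -0.091
mk 54.5 -5.5 303.7 [0.2, 0.2] ang 0.033
mk 42.5 -5.0 303.0 [0.2, 0.2] ang 0.031
```

The ticks come out symmetric about zero within 0.005, with ends at ±0.52, so the origin is good. The marker is at about -0.031 (range over measurements -0.027 to -0.033). Next: bring the handle over and lift.

```bash
python3 -m jog '{"delta_rot":[[0,0,0],[0,0,0],[0,0,0],[0,0,0]],"translation":[[9.5,0,-1],[19,0,-1.5],[28,0,-1.5],[37.5,0,-0.5]],"hand":[-1,-1,-1,-1]}'
python3 step.py 3.5 -0.03 5
```

```text
t: 4.8
ee_pos: [502.8, -65.7, 262.2]
orientation: [1.925, 2.481, 0.0]
ft_force: [2.3, -2.4, 7.2]
width: 34.0
t 4.80 pipe 0.404 ptr 0.415 mark 0.069 | a cmd -0.119 meas -0.121 F [ 2.3 -2.4  7.2] | fit th 0.400 now [0.4 0. ] s 1.00 b 0.000 resid [ 0.    -0.001 -0.004]
pred [ 0.383 -0.075] a [-0.221 -0.243 -0.261 -0.276 -0.287]
[[14.0, 0, 2.5], [17.0, 0, 3.0], [19.5, 0, 4.0], [21.5, 0, 4.5], [23.0, 0, 4.5]]
```

```bash
python3 -m jog '{"delta_rot":[[0,0,0],[0,0,0],[0,0,0],[0,0,0],[0,0,0]],"translation":[[14,0,2.5],[17,0,3],[19.5,0,4],[21.5,0,4.5],[23,0,4.5]],"hand":[-1,-1,-1,-1,-1]}'
python3 step.py 3 -0.03 5
```

```text
t: 5.35
ee_pos: [496.8, -43.2, 257.7]
orientation: [1.926, 2.482, 0.001]
ft_force: [1.6, -1.3, 6.2]
width: 34.0
t 5.35 pipe 0.406 ptr 0.411 mark 0.073 | a cmd -0.287 meas -0.291 F [ 1.6 -1.3  6.2] | fit th 0.400 now [ 0.4   -0.006] s 1.09 b 0.024 resid [ 0.    -0.001 -0.004 -0.006]
pred [ 0.377 -0.103] a [-0.317 -0.355 -0.382 -0.401 -0.413]
[[4.0, 0, 1.0], [9.0, 0, 3.0], [12.5, 0, 4.5], [15.0, 0, 5.5], [16.5, 0, 6.0]]
```

```bash
python3 -m jog '{"delta_rot":[[0,0,0],[0,0,0],[0,0,0],[0,0,0],[0,0,0]],"translation":[[4,0,1],[9,0,3],[12.5,0,4.5],[15,0,5.5],[16.5,0,6]],"hand":[-1,-1,-1,-1,-1]}'
python3 step.py 2.5 -0.03 5
```

```text
t: 5.9
ee_pos: [492.5, -26.9, 251.8]
orientation: [-1.926, -2.482, -0.001]
ft_force: [-0.6, 0.4, 10.8]
width: 34.0
t 5.90 pipe 0.392 ptr 0.398 mark 0.068 | a cmd -0.413 meas -0.419 F [-0.6  0.4 10.8] | fit th 0.386 now [ 0.382 -0.086] s 1.12 b 0.029 resid [ 0.    -0.001 -0.004 -0.006 -0.006]
pred [ 0.308 -0.203] a [-0.424 -0.424 -0.421 -0.405 -0.386]
[[1.5, 0, 0.5], [1.5, 0, 0.5], [1.0, 0, 0.5], [-1.0, 0, -0.5], [-3.5, 0, -1.5]]
```

```bash
python3 -m jog '{"delta_rot":[[0,0,0],[0,0,0],[0,0,0],[0,0,0],[0,0,0]],"translation":[[1.5,0,0],[1.5,0,-0.5],[1,0,-1],[-1,0,-2],[-3.5,0,-3]],"hand":[-1,-1,-1,-1,-1]}'
python3 step.py 2.2 -0.03 5
```

```text
t: 6.45
ee_pos: [493.3, -30.4, 253.2]
orientation: [-1.925, -2.48, -0.001]
ft_force: [5.3, 2.2, -3.7]
width: 33.8
t 6.45 pipe 0.330 ptr 0.309 mark 0.070 | a cmd -0.386 meas -0.392 F [ 5.3  2.2 -3.7] | fit th 0.329 now [ 0.321 -0.166] s 1.14 b 0.036 resid [ 0.    -0.001 -0.004 -0.006 -0.002 -0.001]
pred [ 0.22  -0.225] a [-0.374 -0.359 -0.336 -0.31  -0.276]
[[-1.5, 0, -0.5], [-3.5, 0, -1.5], [-6.5, 0, -2.5], [-10.0, 0, -3.5], [-14.5, 0, -5.0]]
```

```bash
python3 -m jog '{"delta_rot":[[0,0,0],[0,0,0],[0,0,0],[0,0,0],[0,0,0]],"translation":[[-1.5,0,-0.5],[-3.5,0,-1.5],[-6.5,0,-2],[-10,0,-3],[-14.5,0,-4.5]],"hand":[-1,-1,-1,-1,-1]}'
python3 step.py 2 -0.03 5
```

```text
t: 7.0
ee_pos: [497.0, -44.4, 257.4]
orientation: [-1.925, -2.48, -0.002]
ft_force: [8.1, 2.4, -8.1]
width: 34.0
t 7.00 pipe 0.191 ptr 0.166 mark 0.073 | a cmd -0.276 meas -0.282 F [ 8.1  2.4 -8.1] | fit th 0.195 now [ 0.182 -0.266] s 1.14 b 0.027 resid [-0.001 -0.004 -0.006 -0.004 -0.011  0.004]
pred [ 0.064 -0.175] a [-0.188 -0.116 -0.051 -0.001  0.042]
[[-12.0, 0, -3.0], [-22.0, 0, -4.5], [-31.0, 0, -5.0], [-38.0, 0, -5.5], [-44.0, 0, -5.0]]
```

The pointer and pipe readings differ by 0.025 mid-range. The pipe calibration should be a scale rather than an offset, so I blend the two and replan before moving.

```bash
python3 - <<'E'
import json
L=json.load(open("log.json"));P=[.411,.415,.415,.411,.398,.309,.166];assert len(P)==len(L["meas"])
k=.4/(.4-L["cal"]);L["k"]=k
for m,p in zip(L["meas"],P): m[1]=.5*k*(m[1]-L["cal"])+.5*(p-.011); print([round(v,3) for v in m])
L["cmd"]=L["cmd"][:-5]
json.dump(L,open("log.json","w"))
s=open("step.py").read().replace('th=float(pipe)+L["cal"]','th=.5*L["k"]*float(pipe)+.5*(float(ptr)-.011) if ptr==ptr else L["k"]*float(pipe)').replace('pipe {th:.3f} ptr','th {th:.3f} pipe {L["k"]*pipe:.3f} ptr');s=s.replace('L["cal"]=.4-float(pipe)','L["k"]=.4/float(pipe)')
open("step.py","w").write(s)
E
python3 step.py 2 -0.03 5
```

```text
[3.75, 0.4]
[4.3, 0.403]
[4.8, 0.404]
[5.35, 0.403]
[5.9, 0.389]
[6.45, 0.311]
[7.0, 0.163]
t 7.05 th 0.147 pipe 0.156 ptr 0.149 mark 0.073 | a cmd -0.276 meas -0.278 F [ 5.6  2.5 -4.4] | fit th 0.148 now [ 0.132 -0.322] s 1.12 b 0.027 resid [-0.004 -0.003 -0.003 -0.004  0.     0.001]
pred [ 0.001 -0.155] a [-0.134 -0.015  0.078  0.149  0.197]
[[-19.5, 0, -4.0], [-36.0, 0, -5.5], [-49.0, 0, -5.0], [-59.0, 0, -3.5], [-65.5, 0, -2.5]]
```

```bash
python3 -m jog '{"delta_rot":[[0,0,0],[0,0,0],[0,0,0],[0,0,0],[0,0,0]],"translation":[[-19.5,0.5,-3.5],[-36,0.5,-5],[-49,0.5,-4.5],[-59,0.5,-3],[-65.5,0.5,-2]],"hand":[-1,-1,-1,-1,-1]}'
python3 step.py 1.8 -0.03 5
```

```text
t: 7.6
ee_pos: [513.8, -107.7, 259.5]
orientation: [-1.925, -2.479, -0.003]
ft_force: [5.6, 5.5, -2.1]
width: 33.8
t 7.60 th 0.033 pipe 0.032 ptr 0.045 mark 0.070 | a cmd 0.197 meas 0.191 F [ 5.6  5.5 -2.1] | fit th 0.028 now [ 0.025 -0.055] s 1.06 b 0.067 resid [-0.003 -0.003 -0.004  0.005  0.007 -0.005]
pred [ 0.014 -0.044] a [ 0.081 -0.012 -0.083 -0.134 -0.163]
[[16.0, 0, -2.0], [29.0, 0, -2.5], [39.0, 0, -2.0], [46.0, 0, -1.5], [50.0, 0, -1.0]]
```

```bash
python3 -m jog '{"delta_rot":[[0,0,0],[0,0,0],[0,0,0],[0,0,0],[0,0,0]],"translation":[[16,0,-2],[29,0,-2.5],[39,0,-2],[46,0,-1.5],[50,0,-1]],"hand":[-1,-1,-1,-1,-1]}'
python3 step.py 1.8 -0.03 5
```

```text
t: 8.15
ee_pos: [501.0, -59.2, 261.6]
orientation: [-1.925, -2.483, 0.001]
ft_force: [-0.0, -2.2, 4.3]
width: 33.7
t 8.15 th 0.047 pipe 0.054 ptr 0.052 mark 0.068 | a cmd -0.163 meas -0.169 F [-0.  -2.2  4.3] | fit th 0.045 now [0.045 0.007] s 1.03 b 0.089 resid [-0.004 -0.005  0.003  0.005  0.001 -0.002]
pred [ 0.032 -0.058] a [-0.177 -0.184 -0.184 -0.181 -0.17 ]
[[2.0, 0, 0.5], [3.0, 0, 0.5], [3.0, 0, 0.5], [2.5, 0, 0.5], [1.0, 0, -0.0]]
```

```bash
python3 -m jog '{"delta_rot":[[0,0,0],[0,0,0],[0,0,0],[0,0,0],[0,0,0]],"translation":[[2,0,0.5],[3,0,0.5],[3,0,0.5],[2.5,0,0.5],[1,0,0]],"hand":[-1,-1,-1,-1,-1]}'
python3 step.py 1.8 -0.03 5
```

```text
t: 8.7
ee_pos: [500.9, -58.6, 261.5]
orientation: [-1.925, -2.48, -0.001]
ft_force: [-0.1, 3.0, 2.6]
width: 34.1
t 8.70 th 0.042 pipe 0.045 ptr 0.049 mark 0.069 | a cmd -0.170 meas -0.174 F [-0.1  3.   2.6] | fit th 0.040 now [ 0.038 -0.05 ] s 1.02 b 0.093 resid [-0.006  0.002  0.004  0.001  0.001 -0.001]
pred [ 0.009 -0.054] a [-0.152 -0.134 -0.119 -0.105 -0.094]
[[-2.5, 0, -0.5], [-5.0, 0, -1.0], [-7.0, 0, -1.0], [-9.0, 0, -1.0], [-10.5, 0, -1.5]]
```

```bash
python3 -m jog '{"delta_rot":[[0,0,0],[0,0,0],[0,0,0],[0,0,0],[0,0,0]],"translation":[[-2.5,0,-0.5],[-5,0,-1],[-7,0,-1],[-9,0,-1],[-10.5,0,-1.5]],"hand":[-1,-1,-1,-1,-1]}'
python3 step.py 1.6 -0.03 5
```

```text
t: 9.25
ee_pos: [503.7, -69.3, 262.3]
orientation: [-1.926, -2.481, 0.0]
ft_force: [2.9, 2.1, -4.8]
width: 33.7
t 9.25 th 0.024 pipe 0.021 ptr 0.038 mark 0.070 | a cmd -0.094 meas -0.094 F [ 2.9  2.1 -4.8] | fit th 0.021 now [ 0.019 -0.036] s 1.01 b 0.096 resid [ 0.001  0.002  0.     0.002  0.004 -0.003]
pred [-0.001 -0.045] a [-0.108 -0.116 -0.119 -0.119 -0.112]
[[2.0, 0, -0.0], [3.0, 0, 0.5], [3.5, 0, 0.5], [3.5, 0, 0.5], [2.5, 0, 0.5]]
```

```bash
python3 -m jog '{"delta_rot":[[0,0,0],[0,0,0],[0,0,0],[0,0,0],[0,0,0]],"translation":[[2,0,0],[3,0,0.5],[3.5,0,0.5],[3.5,0,0.5],[2.5,0,0.5]],"hand":[-1,-1,-1,-1,-1]}'
python3 step.py 1.5 -0.03 5
```

```text
t: 9.8
ee_pos: [503.1, -66.9, 262.2]
orientation: [-1.926, -2.482, 0.0]
ft_force: [1.3, -0.5, -4.0]
width: 33.8
t 9.80 th 0.006 pipe 0.004 ptr 0.019 mark 0.069 | a cmd -0.112 meas -0.112 F [ 1.3 -0.5 -4. ] | fit th 0.005 now [ 0.003 -0.039] s 1.01 b 0.097 resid [ 0.002 -0.     0.002  0.005 -0.001 -0.002]
pred [-0.015 -0.029] a [-0.105 -0.098 -0.091 -0.083 -0.076]
[[-1.0, 0, -0.0], [-2.0, 0, -0.0], [-3.0, 0, -0.5], [-4.0, 0, -0.5], [-5.0, 0, -0.5]]
```

```bash
python3 -m jog '{"delta_rot":[[0,0,0],[0,0,0],[0,0,0],[0,0,0],[0,0,0]],"translation":[[-1,0,0],[-2,0,0],[-3,0,-0.5],[-4,0,-0.5],[-5,0,-0.5]],"hand":[-1,-1,-1,-1,-1]}'
python3 step.py 1.5 -0.03 5
python3 - <<'E'
import cv2,glob
f=sorted(glob.glob("pics/s_*.png"),key=lambda p:float(p[7:-4]))[-1];print(f)
cv2.imwrite("pics/c4.png",cv2.resize(cv2.imread(f)[190:260,270:350],None,fx=7,fy=7,interpolation=cv2.INTER_CUBIC))
E
```

```text
t: 10.35
ee_pos: [504.3, -71.4, 262.5]
orientation: [-1.925, -2.481, -0.0]
ft_force: [0.5, 2.9, -6.8]
width: 33.8
t 10.35 th -0.008 pipe -0.011 ptr 0.007 mark 0.070 | a cmd -0.076 meas -0.078 F [ 0.5  2.9 -6.8] | fit th -0.010 now [-0.011 -0.02 ] s 1.01 b 0.098 resid [-0.001  0.001  0.005  0.001  0.001 -0.002]
pred [-0.02 -0.02] a [-0.087 -0.091 -0.094 -0.094 -0.094]
[[1.5, 0, -0.0], [2.0, 0, -0.0], [2.5, 0, -0.0], [2.5, 0, -0.0], [2.5, 0, -0.0]]
pics/s_10.35.png
```

View pics/c4.png

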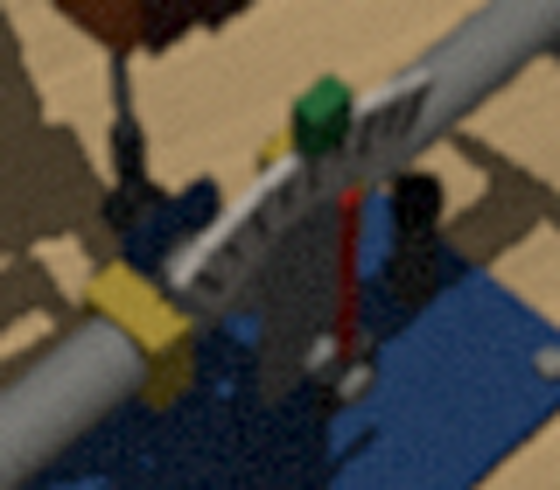

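The crop shows the pointer as a clean red line (tip at about (320,217) in full pixels), just to the right of the marker's front face (bottom centre about (316,211)), with parallax between their planes. I continue and check by projection.

```bash
python3 -m jog '{"delta_rot":[[0,0,0],[0,0,0],[0,0,0],[0,0,0],[0,0,0]],"translation":[[1.5,0,0],[2,0,0],[2.5,0,0],[2.5,0,0],[2.5,0,0]],"hand":[-1,-1,-1,-1,-1]}'
python3 step.py 1.5 -0.03 5
python3 - <<'E'
from tilt import *
S=optics.calibration("scene")
def px(x,r,th): return proj(S,np.r_[O,0]+x*ex-r*np.sin(th)*ey+np.r_[0,0,140+r*np.cos(th)]).round(1).tolist()
for th in(0,-.03): print("ptr",th,px(68,121,th),px(68,60,th))
for x in(47,55,61,65):print("mk",x,px(x,137,-.03),px(x,163,-.03))
E
```

```text
t: 10.9
ee_pos: [503.9, -69.7, 262.6]
orientation: [1.925, 2.482, -0.001]
ft_force: [1.6, -2.7, -13.4]
width: 34.0
t 10.90 th -0.013 pipe -0.018 ptr 0.003 mark 0.069 | a cmd -0.094 meas -0.091 F [  1.6  -2.7 -13.4] | fit th -0.015 now [-0.015 -0.014] s 1.01 b 0.099 resid [ 0.001  0.004  0.001  0.002  0.001 -0.002]
pred [-0.023 -0.013] a [-0.094 -0.094 -0.091 -0.087 -0.087]
[[0.0, 0, -0.0], [0.0, 0, -0.0], [-0.5, 0, -0.0], [-1.0, 0, -0.0], [-1.0, 0, -0.0]]
ptr 0 [319.3, 217.4] [319.1, 230.7]
ptr -0.03 [320.3, 216.6] [319.6, 230.3]
mk 47 [314.6, 208.3] [314.9, 202.0]
mk 55 [316.8, 210.0] [317.1, 203.7]
mk 61 [318.5, 211.3] [318.8, 205.0]
mk 65 [319.6, 212.2] [319.9, 205.8]
```

```bash
python3 -m jog '{"delta_rot":[[0,0,0],[0,0,0],[0,0,0],[0,0,0],[0,0,0]],"translation":[[0,0,0.5],[0,0,1],[-0.5,0,1],[-1,0,1],[-1,0,1]],"hand":[-1,-1,-1,-1,-1]}'
python3 -c "
from h import *
c=optics.calibration('wrist');w=optics.get_image('wrist')[:,:,::-1];cv2.imwrite('pics/w4.png',w);np.savez('w4.npz',K=c['intrinsics'],T=c['cam_to_world'])
cv2.imwrite('pics/c5.png',cv2.resize(w[60:260,400:600],None,fx=3,fy=3,interpolation=2))"
python3 step.py 1.5 -0.03 5
```

```text
t: 11.45
ee_pos: [504.1, -70.2, 262.5]
orientation: [-1.926, -2.482, -0.0]
ft_force: [-5.3, -2.2, 3.1]
width: 33.5
t 11.50 th -0.018 pipe -0.019 ptr -0.006 mark 0.070 | a cmd -0.087 meas -0.087 F [-5.4 -2.4  3.4] | fit th -0.018 now [-0.019 -0.005] s 0.99 b 0.100 resid [ 0.004 -0.     0.001  0.    -0.001 -0.   ]
pred [-0.023 -0.012] a [-0.094 -0.098 -0.101 -0.098 -0.098]
[[1.0, 0, -0.0], [1.5, 0, -0.0], [2.0, 0, -0.0], [1.5, 0, -0.0], [1.5, 0, -0.0]]
```

View pics/c5.png

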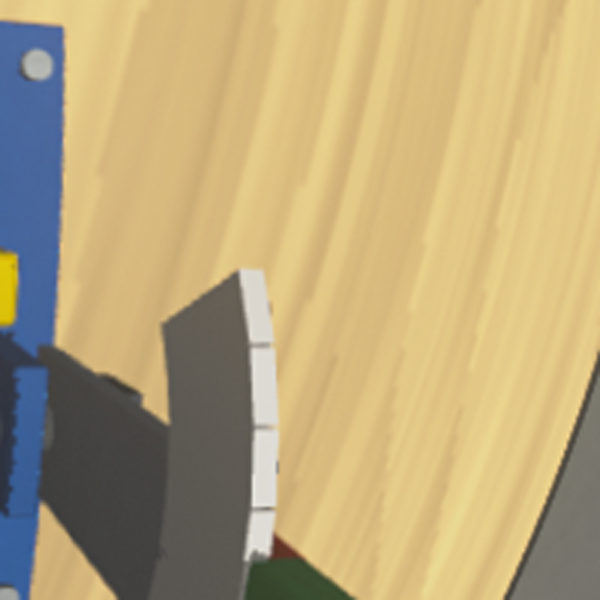

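The crop catches a sliver of the red pointer tip beside the marker's +y edge. I keep stepping and view the area just below it.

```bash
python3 -m jog '{"delta_rot":[[0,0,0],[0,0,0],[0,0,0],[0,0,0],[0,0,0]],"translation":[[1,0,0],[1.5,0,0],[2,0,0],[1.5,0,0],[1.5,0,0]],"hand":[-1,-1,-1,-1,-1]}'
python3 step.py 1.5 -0.03 5
python3 - <<'E'
from tilt import *
z=np.load("w4.npz");K,T=z["K"],z["T"]
def fp(X):
    c=T[:3,:3].T@(X-T[:3,3]);th=np.arctan2(np.hypot(c[0],c[1]),-c[2]);p=np.arctan2(-c[1],c[0]);return np.array([K[0,2]+K[0,0]*th*np.cos(p),K[1,2]+K[0,0]*th*np.sin(p)])
def px(x,r,th,off=0): return fp(np.r_[O,0]+x*ex+(-r*np.sin(th)-off*-np.cos(th))*ey+np.r_[0,0,140+r*np.cos(th)+off*np.sin(th)])
w=cv2.imread("pics/w4.png")
P={"tip.0":px(68,121,0),"tip-.018":px(68,121,-.018),"tip-.05":px(68,121,-.05)}
for x in(51,65,44,54):
    for o_ in(-11,11): P[f"mk{x},{o_}"]=px(x,163,-.031,o_)
im=cv2.resize(w[200:330,440:570],None,fx=4.5,fy=4.5,interpolation=2)
for n,p in P.items():
    q=((p-[440,200])*4.5).astype(int);print(n,p.round(1),q);cv2.circle(im,tuple(map(int,q)),3,(255,0,0) if n[0]=="t" else (255,255,0) if "5" in n[3] else(255,0,255),-1)
cv2.imwrite("pics/c6.png",im)
E
```

```text
t: 12.05
ee_pos: [503.8, -68.9, 262.4]
orientation: [1.926, 2.482, -0.0]
ft_force: [-4.9, -2.1, 2.6]
width: 33.6
t 12.05 th -0.016 pipe -0.018 ptr -0.004 mark 0.068 | a cmd -0.098 meas -0.097 F [-4.9 -2.1  2.6] | fit th -0.018 now [-0.019 -0.009] s 1.01 b 0.101 resid [-0.001  0.001  0.001  0.001  0.002 -0.002]
pred [-0.024 -0.011] a [-0.098 -0.094 -0.094 -0.091 -0.087]
[[0.0, 0, -0.0], [-0.5, 0, -0.0], [-0.5, 0, -0.0], [-1.0, 0, -0.0], [-1.5, 0, -0.0]]
tip.0 [498.5 253.9] [263 242]
tip-.018 [499.2 251. ] [266 229]
tip-.05 [500.2 245.7] [270 205]
mk51,-11 [507.4 298.1] [303 441]
mk51,11 [516.9 262.8] [346 282]
mk65,-11 [526. 295.] [387 427]
mk65,11 [535.7 260.6] [430 272]
mk44,-11 [497.5 299.7] [258 448]
mk44,11 [506.8 264. ] [300 287]
mk54,-11 [511.6 297.4] [322 438]
mk54,11 [521.1 262.4] [364 280]
```

View pics/c6.png

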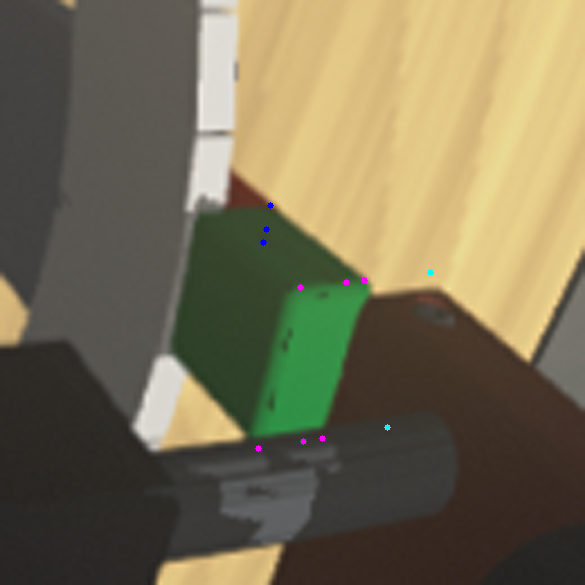

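The magenta points (marker corners modelled at m=-0.031) sit on the marker's far corners in this fourth view, and the red sliver fits a pointer tilt of about -0.02. The target of -0.03 stands, so I carry on.

```bash
python3 -m jog '{"delta_rot":[[0,0,0],[0,0,0],[0,0,0],[0,0,0],[0,0,0]],"translation":[[0,0,0],[-0.5,0,0],[-0.5,0,0],[-1,0,0],[-1.5,0,0]],"hand":[-1,-1,-1,-1,-1]}'
python3 step.py 1.0 -0.031 5
```

```text
t: 12.6
ee_pos: [503.9, -69.8, 262.5]
orientation: [-1.926, -2.481, -0.001]
ft_force: [-5.6, 0.4, 5.0]
width: 33.9
t 12.60 th -0.018 pipe -0.019 ptr -0.006 mark 0.070 | a cmd -0.087 meas -0.090 F [-5.6  0.4  5. ] | fit th -0.020 now [-0.02  -0.005] s 1.00 b 0.101 resid [ 0.001  0.001  0.001  0.003  0.    -0.002]
pred [-0.027 -0.018] a [-0.105 -0.112 -0.112 -0.101 -0.087]
[[2.5, 0, -0.0], [3.5, 0, 0.5], [3.5, 0, 0.5], [2.0, 0, -0.0], [0.0, 0, -0.0]]
```

```bash
python3 -m jog '{"delta_rot":[[0,0,0],[0,0,0],[0,0,0],[0,0,0],[0,0,0]],"translation":[[2.5,0,0],[3.5,0,0.5],[3.5,0,0.5],[2,0,0],[0,0,0]],"hand":[-1,-1,-1,-1,-1]}'
python3 step.py 1.0 -0.031 5
```

```text
t: 13.15
ee_pos: [503.8, -69.4, 262.4]
orientation: [-1.925, -2.48, -0.002]
ft_force: [-6.3, 1.0, 6.2]
width: 34.0
t 13.15 th -0.026 pipe -0.027 ptr -0.014 mark 0.071 | a cmd -0.087 meas -0.093 F [-6.3  1.   6.2] | fit th -0.026 now [-0.027 -0.015] s 1.00 b 0.102 resid [-0.     0.     0.003 -0.    -0.001  0.   ]
pred [-0.03 -0.  ] a [-0.076 -0.073 -0.073 -0.073 -0.076]
[[-1.5, 0, -0.0], [-2.0, 0, -0.0], [-2.0, 0, -0.0], [-2.0, 0, -0.0], [-1.5, 0, -0.0]]
```

```bash
python3 -m jog '{"delta_rot":[[0,0,0],[0,0,0],[0,0,0],[0,0,0],[0,0,0]],"translation":[[-1.5,0,0],[-2,0,0],[-2,0,0],[-2,0,0],[-1.5,0,0]],"hand":[-1,-1,-1,-1,-1]}'
python3 step.py 1.0 -0.031 5
```

```text
t: 13.7
ee_pos: [504.3, -71.0, 262.4]
orientation: [-1.925, -2.481, -0.002]
ft_force: [-6.2, 0.2, 5.6]
width: 33.8
t 13.70 th -0.027 pipe -0.032 ptr -0.011 mark 0.072 | a cmd -0.076 meas -0.081 F [-6.2  0.2  5.6] | fit th -0.028 now [-0.028  0.003] s 0.99 b 0.102 resid [ 0.     0.003  0.    -0.001  0.001 -0.001]
pred [-0.03 -0.01] a [-0.094 -0.105 -0.105 -0.101 -0.094]
[[2.5, 0, -0.0], [4.0, 0, 0.5], [4.0, 0, 0.5], [3.5, 0, 0.5], [2.5, 0, -0.0]]
```

```bash
python3 -m jog '{"delta_rot":[[0,0,0],[0,0,0],[0,0,0],[0,0,0],[0,0,0]],"translation":[[2.5,0,0],[4,0,0.5],[4,0,0.5],[3.5,0,0.5],[2.5,0,0]],"hand":[-1,-1,-1,-1,-1]}'
python3 step.py 1.3 -0.031 5
```

```text
t: 14.25
ee_pos: [503.8, -69.1, 262.3]
orientation: [-1.926, -2.482, -0.0]
ft_force: [-3.9, -0.1, -0.2]
width: 33.8
t 14.25 th -0.030 pipe -0.032 ptr -0.017 mark 0.071 | a cmd -0.094 meas -0.095 F [-3.9 -0.1 -0.2] | fit th -0.030 now [-0.031 -0.011] s 0.98 b 0.101 resid [ 0.003  0.    -0.001  0.001 -0.001  0.   ]
pred [-0.033  0.005] a [-0.08  -0.073 -0.069 -0.069 -0.069]
[[-2.0, 0, -0.0], [-3.0, 0, -0.5], [-3.5, 0, -0.5], [-3.5, 0, -0.5], [-3.5, 0, -0.5]]
```

```bash
python3 -m jog '{"delta_rot":[[0,0,0],[0,0,0],[0,0,0],[0,0,0],[0,0,0]],"translation":[[-2,0,0],[-3,0,-0.5],[-3.5,0,-0.5],[-3.5,0,-0.5],[-3.5,0,-0.5]],"hand":[-1,-1,-1,-1,-1]}'
python3 step.py 1.5 -0.031 5
```

```text
t: 14.8
ee_pos: [504.5, -72.0, 262.3]
orientation: [-1.925, -2.481, -0.001]
ft_force: [-5.4, 1.4, 2.7]
width: 34.1
t 14.80 th -0.035 pipe -0.043 ptr -0.017 mark 0.071 | a cmd -0.069 meas -0.074 F [-5.4  1.4  2.7] | fit th -0.034 now [-0.034  0.005] s 0.99 b 0.102 resid [ 0.    -0.001  0.001 -0.002 -0.001  0.001]
pred [-0.032  0.002] a [-0.076 -0.083 -0.087 -0.091 -0.094]
[[1.0, 0, -0.0], [2.0, 0, -0.0], [2.5, 0, -0.0], [3.0, 0, -0.0], [3.5, 0, 0.5]]
```

```bash
python3 -m jog '{"delta_rot":[[0,0,0],[0,0,0],[0,0,0],[0,0,0],[0,0,0]],"translation":[[1,0,0],[2,0,0],[2.5,0,0],[3,0,0],[3.5,0,0.5]],"hand":[-1,-1,-1,-1,-1]}'
python3 step.py 1.5 -0.031 5
```

```text
t: 15.35
ee_pos: [504.1, -70.1, 262.2]
orientation: [1.924, 2.481, -0.002]
ft_force: [-6.6, -3.5, 7.8]
width: 33.3
t 15.35 th -0.038 pipe -0.043 ptr -0.023 mark 0.072 | a cmd -0.094 meas -0.088 F [-6.6 -3.5  7.8] | fit th -0.037 now [-0.037 -0.005] s 1.00 b 0.101 resid [-0.     0.001 -0.002 -0.002 -0.002  0.002]
pred [-0.037  0.008] a [-0.08  -0.073 -0.065 -0.065 -0.065]
[[-2.0, 0, -0.0], [-3.0, 0, -0.5], [-4.0, 0, -0.5], [-4.0, 0, -0.5], [-4.0, 0, -0.5]]
```

```bash
python3 -m jog '{"delta_rot":[[0,0,0],[0,0,0],[0,0,0],[0,0,0],[0,0,0]],"translation":[[-2,0,0],[-3,0,-0.5],[-4,0,-0.5],[-4,0,-0.5],[-4,0,-0.5]],"hand":[-1,-1,-1,-1,-1]}'
python3 step.py 1.3 -0.03 5
```

```text
t: 15.9
ee_pos: [504.7, -72.7, 262.4]
orientation: [-1.926, -2.481, -0.001]
ft_force: [-4.6, 2.0, 2.9]
width: 33.8
t 15.90 th -0.038 pipe -0.044 ptr -0.022 mark 0.069 | a cmd -0.065 meas -0.069 F [-4.6  2.   2.9] | fit th -0.038 now [-0.038  0.008] s 1.00 b 0.101 resid [ 0.002 -0.001 -0.002 -0.002  0.001  0.   ]
pred [-0.033  0.006] a [-0.073 -0.08  -0.083 -0.087 -0.091]
[[1.0, 0, -0.0], [2.0, 0, -0.0], [2.5, 0, -0.0], [3.0, 0, -0.0], [3.5, 0, 0.5]]
```

```bash
python3 -m jog '{"delta_rot":[[0,0,0],[0,0,0],[0,0,0],[0,0,0],[0,0,0]],"translation":[[1,0,0],[2,0,0],[2.5,0,0],[3,0,0],[3.5,0,0.5]],"hand":[-1,-1,-1,-1,-1]}'
python3 step.py 1.5 -0.03 5
```

```text
t: 16.45
ee_pos: [504.3, -70.8, 262.3]
orientation: [1.924, 2.481, -0.002]
ft_force: [-7.7, -4.5, 6.9]
width: 33.9
t 16.45 th -0.035 pipe -0.041 ptr -0.019 mark 0.069 | a cmd -0.091 meas -0.083 F [-7.7 -4.5  6.9] | fit th -0.035 now [-0.035  0.003] s 0.99 b 0.100 resid [-0.001 -0.001 -0.002  0.001 -0.     0.   ]
pred [-0.033  0.006] a [-0.083 -0.08  -0.08  -0.076 -0.076]
[[-1.0, 0, -0.0], [-1.5, 0, -0.0], [-1.5, 0, -0.0], [-2.0, 0, -0.0], [-2.0, 0, -0.0]]
```

```bash
python3 -m jog '{"delta_rot":[[0,0,0],[0,0,0],[0,0,0],[0,0,0],[0,0,0]],"translation":[[-1,0,0],[-1.5,0,0],[-1.5,0,0],[-2,0,0],[-2,0,0]],"hand":[-1,-1,-1,-1,-1]}'
python3 step.py 1.5 -0.03 5
```

```text
t: 17.0
ee_pos: [504.5, -71.9, 262.3]
orientation: [1.926, 2.482, -0.001]
ft_force: [-6.0, -1.4, 5.3]
width: 33.8
t 17.00 th -0.029 pipe -0.033 ptr -0.015 mark 0.070 | a cmd -0.076 meas -0.075 F [-6.  -1.4  5.3] | fit th -0.031 now [-0.03   0.009] s 0.97 b 0.099 resid [-0.001 -0.001  0.001  0.     0.002 -0.001]
pred [-0.028 -0.001] a [-0.087 -0.091 -0.094 -0.098 -0.098]
[[1.5, 0, -0.0], [2.0, 0, -0.0], [2.5, 0, -0.0], [3.0, 0, 0.5], [3.0, 0, 0.5]]
```

```bash
python3 -m jog '{"delta_rot":[[0,0,0],[0,0,0],[0,0,0],[0,0,0],[0,0,0]],"translation":[[1.5,0,0],[2,0,0],[2.5,0,0],[3,0,0.5],[3,0,0.5]],"hand":[-1,-1,-1,-1,-1]}'
python3 step.py 1.5 -0.03 5
```

```text
t: 17.55
ee_pos: [504.0, -69.9, 262.2]
orientation: [1.924, 2.481, -0.003]
ft_force: [-6.3, -4.9, 8.1]
width: 33.8
t 17.55 th -0.026 pipe -0.025 ptr -0.016 mark 0.070 | a cmd -0.098 meas -0.089 F [-6.3 -4.9  8.1] | fit th -0.026 now [-0.027 -0.001] s 0.97 b 0.099 resid [-0.001  0.001  0.001  0.002 -0.001 -0.001]
pred [-0.028 -0.003] a [-0.094 -0.091 -0.087 -0.087 -0.083]
[[-0.5, 0, -0.0], [-1.0, 0, -0.0], [-1.5, 0, -0.0], [-1.5, 0, -0.0], [-2.0, 0, -0.0]]
```

```bash
python3 -m jog '{"delta_rot":[[0,0,0],[0,0,0],[0,0,0],[0,0,0],[0,0,0]],"translation":[[-0.5,0,0],[-1,0,0],[-1.5,0,0],[-1.5,0,0],[-2,0,0]],"hand":[-1,-1,-1,-1,-1]}'
python3 step.py 1.5 -0.03 5
```

```text
t: 18.1
ee_pos: [504.3, -71.1, 262.2]
orientation: [1.925, 2.482, -0.001]
ft_force: [-7.9, -1.4, 9.5]
width: 33.8
t 18.10 th -0.016 pipe -0.018 ptr -0.004 mark 0.069 | a cmd -0.083 meas -0.081 F [-7.9 -1.4  9.5] | fit th -0.020 now [-0.02   0.006] s 0.98 b 0.100 resid [ 0.001  0.001  0.003  0.002  0.004 -0.004]
pred [-0.021 -0.013] a [-0.098 -0.108 -0.112 -0.112 -0.112]
[[2.0, 0, -0.0], [3.5, 0, 0.5], [4.0, 0, 0.5], [4.0, 0, 0.5], [4.0, 0, 0.5]]
```

```bash
python3 -m jog '{"delta_rot":[[0,0,0],[0,0,0],[0,0,0],[0,0,0],[0,0,0]],"translation":[[2.5,0,0],[4,0,0],[4.5,0,0],[4.5,0,0],[4.5,0,0]],"hand":[-1,-1,-1,-1,-1]}'
python3 step.py 1.3 -0.031 5
```

```text
t: 18.65
ee_pos: [503.4, -67.4, 262.0]
orientation: [1.924, 2.481, -0.002]
ft_force: [-6.5, -3.7, 6.2]
width: 33.7
t 18.65 th -0.008 pipe -0.009 ptr 0.004 mark 0.068 | a cmd -0.112 meas -0.108 F [-6.5 -3.7  6.2] | fit th -0.011 now [-0.012 -0.004] s 1.00 b 0.102 resid [-0.     0.003  0.002  0.006  0.001 -0.003]
pred [-0.02  -0.024] a [-0.119 -0.123 -0.119 -0.112 -0.105]
[[1.0, 0, -0.0], [1.5, 0, -0.0], [1.0, 0, -0.0], [0.0, 0, -0.0], [-1.0, 0, -0.0]]
```

The measured handle angle drifts a little from the commanded one through arm compliance. I'll use the measured angle in the fit and replan.

```bash
python3 - <<'E'
import json
L=json.load(open("log.json"));L["cmd"]=L["cmd"][:-5]
am={11.5:0,12.05:.001,12.6:-.003,13.15:-.006,13.7:-.005,14.25:-.001,14.8:-.005,15.35:.006,15.9:-.004,16.45:.008,17.0:.001,17.55:.009,18.1:.002,18.65:.004}
L["off"]=[[0,0]]+[[t,v] for t,v in am.items()]
json.dump(L,open("log.json","w"))
s=open("step.py").read()
s=s.replace("return np.interp(t-LAG,c[:,0],c[:,1])",'f=np.array(L["off"]);return np.interp(t-LAG,c[:,0],c[:,1])+np.interp(t,f[:,0],f[:,1])')
s=s.replace('L["meas"].append([t,th])','L["off"].append([t,float(aw)-L["cmd"][-1][1]]);L["meas"].append([t,th])').replace("m[0]>t-6","m[0]>t-4.5")
s=s.replace("/K-b)","/K-b-.7*L['off'][-1][1])")
open("step.py","w").write(s)
E
python3 step.py 1.3 -0.031 5
```

```text
t 18.70 th -0.008 pipe -0.010 ptr 0.004 mark 0.069 | a cmd -0.112 meas -0.108 F [-6.9 -4.6  6. ] | fit th -0.009 now [-0.009 -0.   ] s 0.98 b 0.100 resid [ 0.    -0.     0.004  0.001 -0.001 -0.001]
pred [-0.017 -0.027] a [-0.126 -0.13  -0.13  -0.123 -0.112]
[[2.0, 0, -0.0], [2.5, 0, 0.5], [2.5, 0, 0.5], [1.5, 0, -0.0], [0.0, 0, -0.0]]
```

```bash
python3 -m jog '{"delta_rot":[[0,0,0],[0,0,0],[0,0,0],[0,0,0],[0,0,0]],"translation":[[2,0,0],[2.5,0,0.5],[2.5,0,0.5],[1.5,0,0],[0,0,0]],"hand":[-1,-1,-1,-1,-1]}'
python3 step.py 1.3 -0.031 5
```

```text
t: 19.25
ee_pos: [503.1, -66.5, 261.9]
orientation: [1.926, 2.482, -0.0]
ft_force: [-6.9, 1.3, 7.3]
width: 33.7
t 19.25 th -0.014 pipe -0.015 ptr -0.002 mark 0.070 | a cmd -0.112 meas -0.115 F [-6.9  1.3  7.3] | fit th -0.015 now [-0.017 -0.03 ] s 0.99 b 0.100 resid [-0.001  0.003  0.001 -0.     0.    -0.001]
pred [-0.027 -0.008] a [-0.091 -0.076 -0.065 -0.062 -0.062]
[[-3.0, 0, -0.5], [-5.0, 0, -0.5], [-6.5, 0, -0.5], [-7.0, 0, -0.5], [-7.0, 0, -0.5]]
```

```bash
python3 -m jog '{"delta_rot":[[0,0,0],[0,0,0],[0,0,0],[0,0,0],[0,0,0]],"translation":[[-3,0,-0.5],[-5,0,-0.5],[-6.5,0,-0.5],[-7,0,-0.5],[-7,0,-0.5]],"hand":[-1,-1,-1,-1,-1]}'
python3 step.py 1.3 -0.031 5
```

```text
t: 19.8
ee_pos: [504.7, -72.8, 262.0]
orientation: [-1.926, -2.481, -0.001]
ft_force: [-5.4, 0.9, 4.7]
width: 33.7
t 19.80 th -0.021 pipe -0.024 ptr -0.007 mark 0.072 | a cmd -0.062 meas -0.068 F [-5.4  0.9  4.7] | fit th -0.023 now [-0.023 -0.002] s 1.00 b 0.102 resid [ 0.003  0.001  0.001  0.001  0.001 -0.002]
pred [-0.026 -0.017] a [-0.08  -0.094 -0.101 -0.105 -0.101]
[[2.5, 0, -0.0], [4.5, 0, 0.5], [5.5, 0, 0.5], [6.0, 0, 0.5], [5.5, 0, 0.5]]
```

```bash
python3 -m jog '{"delta_rot":[[0,0,0],[0,0,0],[0,0,0],[0,0,0],[0,0,0]],"translation":[[2.5,0,0],[4.5,0,0.5],[5.5,0,0.5],[6,0,0.5],[5.5,0,0.5]],"hand":[-1,-1,-1,-1,-1]}'
python3 step.py 1.3 -0.031 5
```

```text
t: 20.35
ee_pos: [503.7, -68.6, 261.8]
orientation: [1.924, 2.481, -0.002]
ft_force: [-6.7, -3.6, 4.8]
width: 33.8
t 20.35 th -0.023 pipe -0.024 ptr -0.012 mark 0.066 | a cmd -0.101 meas -0.099 F [-6.7 -3.6  4.8] | fit th -0.024 now [-0.024 -0.009] s 0.99 b 0.102 resid [ 0.001  0.     0.001  0.001 -0.001 -0.   ]
pred [-0.028 -0.004] a [-0.098 -0.091 -0.087 -0.083 -0.083]
[[-0.5, 0, -0.0], [-1.5, 0, -0.0], [-2.0, 0, -0.0], [-2.5, 0, -0.0], [-2.5, 0, -0.0]]
```

```bash
python3 -m jog '{"delta_rot":[[0,0,0],[0,0,0],[0,0,0],[0,0,0],[0,0,0]],"translation":[[-0.5,0,0],[-1.5,0,0],[-2,0,0],[-2.5,0,0],[-2.5,0,0]],"hand":[-1,-1,-1,-1,-1]}'
python3 step.py 1.2 -0.031 5
```

```text
t: 20.9
ee_pos: [504.0, -69.9, 261.9]
orientation: [-1.926, -2.481, -0.001]
ft_force: [-7.6, 2.6, 7.0]
width: 33.9
t 20.90 th -0.025 pipe -0.024 ptr -0.014 mark 0.070 | a cmd -0.083 meas -0.089 F [-7.6  2.6  7. ] | fit th -0.026 now [-0.026 -0.006] s 0.99 b 0.102 resid [-0.     0.001  0.001 -0.001  0.002 -0.001]
pred [-0.03  -0.008] a [-0.083 -0.087 -0.087 -0.087 -0.083]
[[0.0, 0, -0.0], [0.5, 0, -0.0], [0.5, 0, -0.0], [0.5, 0, -0.0], [0.0, 0, -0.0]]
```

```bash
python3 -m jog '{"delta_rot":[[0,0,0],[0,0,0],[0,0,0],[0,0,0],[0,0,0]],"translation":[[0,0,0],[0.5,0,0],[0.5,0,0],[0.5,0,0],[0,0,0]],"hand":[-1,-1,-1,-1,-1]}'
python3 step.py 1.2 -0.031 5
```

```text
t: 21.45
ee_pos: [504.0, -70.0, 261.8]
orientation: [-1.925, -2.482, -0.0]
ft_force: [-6.5, 0.7, 6.9]
width: 33.9
t 21.45 th -0.021 pipe -0.023 ptr -0.008 mark 0.069 | a cmd -0.083 meas -0.089 F [-6.5  0.7  6.9] | fit th -0.023 now [-0.023  0.   ] s 0.98 b 0.103 resid [-0.     0.001 -0.001  0.003  0.002 -0.002]
pred [-0.027 -0.015] a [-0.094 -0.101 -0.105 -0.101 -0.098]
[[1.5, 0, -0.0], [2.5, 0, -0.0], [3.0, 0, 0.5], [2.5, 0, -0.0], [2.0, 0, -0.0]]
```

```bash
python3 -m jog '{"delta_rot":[[0,0,0],[0,0,0],[0,0,0],[0,0,0],[0,0,0]],"translation":[[1.5,0,0],[2.5,0,0],[3,0,0],[2.5,0,0],[2,0,0]],"hand":[-1,-1,-1,-1,-1]}'
python3 step.py 1.2 -0.031 5
```

```text
t: 22.0
ee_pos: [503.7, -68.9, 261.8]
orientation: [1.925, 2.481, -0.001]
ft_force: [-6.0, -1.9, 5.1]
width: 33.5
t 22.00 th -0.025 pipe -0.026 ptr -0.013 mark 0.069 | a cmd -0.098 meas -0.097 F [-6.  -1.9  5.1] | fit th -0.025 now [-0.026 -0.01 ] s 0.98 b 0.103 resid [ 0.001 -0.     0.003  0.002 -0.002 -0.   ]
pred [-0.029 -0.003] a [-0.091 -0.087 -0.083 -0.083 -0.083]
[[-1.0, 0, -0.0], [-1.5, 0, -0.0], [-2.0, 0, -0.0], [-2.0, 0, -0.0], [-2.0, 0, -0.0]]
```

```bash
python3 -m jog '{"delta_rot":[[0,0,0],[0,0,0],[0,0,0],[0,0,0],[0,0,0]],"translation":[[-1,0,0],[-1.5,0,0],[-2,0,0],[-2,0,0],[-2,0,0]],"hand":[-1,-1,-1,-1,-1]}'
python3 step.py 1.2 -0.031 5
```

```text
t: 22.55
ee_pos: [504.0, -69.9, 261.9]
orientation: [-1.926, -2.482, -0.001]
ft_force: [-7.1, 1.3, 7.4]
width: 33.8
t 22.55 th -0.030 pipe -0.031 ptr -0.017 mark 0.070 | a cmd -0.083 meas -0.089 F [-7.1  1.3  7.4] | fit th -0.030 now [-0.03  -0.007] s 0.98 b 0.103 resid [-0.001  0.003  0.002 -0.002 -0.    -0.   ]
pred [-0.032 -0.001] a [-0.076 -0.076 -0.076 -0.076 -0.08 ]
[[-1.0, 0, -0.0], [-1.0, 0, -0.0], [-1.0, 0, -0.0], [-1.0, 0, -0.0], [-0.5, 0, -0.0]]
```

```bash
python3 -m jog '{"delta_rot":[[0,0,0],[0,0,0],[0,0,0],[0,0,0],[0,0,0]],"translation":[[-1,0,0],[-1,0,0],[-1,0,0],[-1,0,0],[-0.5,0,0]],"hand":[-1,-1,-1,-1,-1]}'
python3 step.py 1.3 -0.031 5
```

```text
t: 23.1
ee_pos: [504.2, -70.5, 261.9]
orientation: [-1.926, -2.482, -0.0]
ft_force: [-7.1, -0.0, 5.5]
width: 33.6
t 23.10 th -0.034 pipe -0.040 ptr -0.018 mark 0.068 | a cmd -0.080 meas -0.085 F [-7.1 -0.   5.5] | fit th -0.034 now [-0.034 -0.002] s 0.98 b 0.103 resid [ 0.003  0.002 -0.002 -0.001 -0.001  0.001]
pred [-0.034  0.002] a [-0.076 -0.076 -0.076 -0.08  -0.08 ]
[[-0.5, 0, -0.0], [-0.5, 0, -0.0], [-0.5, 0, -0.0], [0.0, 0, -0.0], [0.0, 0, -0.0]]
```

```bash
python3 -m jog '{"delta_rot":[[0,0,0],[0,0,0],[0,0,0],[0,0,0],[0,0,0]],"translation":[[-0.5,0,0],[-0.5,0,0],[-0.5,0,0],[0,0,0],[0,0,0]],"hand":[-1,-1,-1,-1,-1]}'
python3 step.py 1.3 -0.031 5
```

```text
t: 23.65
ee_pos: [504.2, -70.6, 261.9]
orientation: [-1.926, -2.482, -0.0]
ft_force: [-7.6, -0.5, 5.3]
width: 33.9
t 23.65 th -0.037 pipe -0.042 ptr -0.020 mark 0.070 | a cmd -0.080 meas -0.085 F [-7.6 -0.5  5.3] | fit th -0.036 now [-0.036 -0.001] s 0.98 b 0.103 resid [ 0.003 -0.001 -0.    -0.001 -0.     0.001]
pred [-0.035  0.006] a [-0.073 -0.073 -0.073 -0.073 -0.076]
[[-1.0, 0, -0.0], [-1.0, 0, -0.0], [-1.0, 0, -0.0], [-1.0, 0, -0.0], [-0.5, 0, -0.0]]
```

```bash
python3 -m jog '{"delta_rot":[[0,0,0],[0,0,0],[0,0,0],[0,0,0],[0,0,0]],"translation":[[-1,0,0],[-1,0,0],[-1,0,0],[-1,0,0],[-0.5,0,0]],"hand":[-1,-1,-1,-1,-1]}'
python3 step.py 1.3 -0.031 5
```

```text
t: 24.2
ee_pos: [504.3, -71.0, 261.9]
orientation: [-1.926, -2.482, -0.0]
ft_force: [-7.2, -0.3, 5.8]
width: 33.7
t 24.20 th -0.034 pipe -0.037 ptr -0.020 mark 0.070 | a cmd -0.076 meas -0.081 F [-7.2 -0.3  5.8] | fit th -0.034 now [-0.034  0.006] s 0.98 b 0.102 resid [-0.001  0.    -0.001  0.     0.001 -0.   ]
pred [-0.032 -0.   ] a [-0.08  -0.083 -0.087 -0.091 -0.091]
[[0.5, 0, -0.0], [1.0, 0, -0.0], [1.5, 0, -0.0], [2.0, 0, -0.0], [2.0, 0, -0.0]]
```

```bash
python3 -m jog '{"delta_rot":[[0,0,0],[0,0,0],[0,0,0],[0,0,0],[0,0,0]],"translation":[[0.5,0,0],[1,0,0],[1.5,0,0],[2,0,0],[2,0,0]],"hand":[-1,-1,-1,-1,-1]}'
python3 step.py 1.3 -0.031 5
```

```text
t: 24.75
ee_pos: [504.0, -70.0, 261.8]
orientation: [1.925, 2.481, -0.002]
ft_force: [-6.3, -3.4, 5.3]
width: 33.7
t 24.75 th -0.038 pipe -0.043 ptr -0.021 mark 0.070 | a cmd -0.091 meas -0.089 F [-6.3 -3.4  5.3] | fit th -0.036 now [-0.037 -0.003] s 0.98 b 0.101 resid [ 0.001  0.     0.001  0.001 -0.003  0.001]
pred [-0.035  0.01 ] a [-0.08  -0.073 -0.069 -0.069 -0.073]
[[-1.5, 0, -0.0], [-2.5, 0, -0.0], [-3.0, 0, -0.0], [-3.0, 0, -0.0], [-2.5, 0, -0.0]]
```

```bash
python3 -m jog '{"delta_rot":[[0,0,0],[0,0,0],[0,0,0],[0,0,0],[0,0,0]],"translation":[[-1.5,0,0],[-2.5,0,0],[-3,0,0],[-3,0,0],[-2.5,0,0]],"hand":[-1,-1,-1,-1,-1]}'
python3 step.py 1.3 -0.031 5
```

```text
t: 25.3
ee_pos: [504.4, -71.5, 261.9]
orientation: [-1.926, -2.482, -0.0]
ft_force: [-7.4, 0.2, 6.6]
width: 33.8
t 25.30 th -0.035 pipe -0.042 ptr -0.017 mark 0.065 | a cmd -0.073 meas -0.078 F [-7.4  0.2  6.6] | fit th -0.036 now [-0.035  0.005] s 0.97 b 0.100 resid [ 0.001  0.001  0.001 -0.002  0.002 -0.001]
pred [-0.033  0.001] a [-0.076 -0.08  -0.083 -0.083 -0.087]
[[0.5, 0, -0.0], [1.0, 0, -0.0], [1.5, 0, -0.0], [1.5, 0, -0.0], [2.0, 0, -0.0]]
```

```bash
python3 -m jog '{"delta_rot":[[0,0,0],[0,0,0],[0,0,0],[0,0,0],[0,0,0]],"translation":[[0.5,0,0],[1,0,0],[1.5,0,0],[1.5,0,0],[2,0,0]],"hand":[-1,-1,-1,-1,-1]}'
python3 step.py 1.3 -0.031 5
```

```text
t: 25.85
ee_pos: [504.1, -70.4, 261.8]
orientation: [1.925, 2.481, -0.001]
ft_force: [-5.9, -2.8, 5.1]
width: 33.8
t 25.85 th -0.034 pipe -0.037 ptr -0.020 mark 0.067 | a cmd -0.087 meas -0.086 F [-5.9 -2.8  5.1] | fit th -0.034 now [-0.033  0.004] s 0.97 b 0.100 resid [ 0.001  0.001 -0.002  0.001 -0.001  0.001]
pred [-0.032  0.002] a [-0.087 -0.087 -0.087 -0.087 -0.087]
[[0.0, 0, -0.0], [0.0, 0, -0.0], [0.0, 0, -0.0], [0.0, 0, -0.0], [0.0, 0, -0.0]]
```

Nearly at rest; the plan is simply to hold.

```bash
python3 -m jog '{"delta_rot":[[0,0,0],[0,0,0],[0,0,0],[0,0,0],[0,0,0]],"translation":[[0,0,0],[0,0,0],[0,0,0],[0,0,0],[0,0,0]],"hand":[-1,-1,-1,-1,-1]}'
python3 step.py 1.3 -0.031 5
```

```text
t: 26.4
ee_pos: [504.2, -70.5, 261.8]
orientation: [1.925, 2.481, -0.002]
ft_force: [-6.5, -3.2, 4.9]
width: 33.3
t 26.40 th -0.033 pipe -0.038 ptr -0.017 mark 0.069 | a cmd -0.087 meas -0.085 F [-6.5 -3.2  4.9] | fit th -0.033 now [-0.033 -0.   ] s 0.97 b 0.099 resid [ 0.002 -0.002  0.002 -0.001  0.    -0.   ]
pred [-0.032  0.005] a [-0.083 -0.08  -0.08  -0.08  -0.08 ]
[[-0.5, 0, -0.0], [-1.0, 0, -0.0], [-1.0, 0, -0.0], [-1.0, 0, -0.0], [-1.0, 0, -0.0]]
```

```bash
python3 -m jog '{"delta_rot":[[0,0,0],[0,0,0],[0,0,0],[0,0,0],[0,0,0]],"translation":[[-0.5,0,0],[-1,0,0],[-1,0,0],[-1,0,0],[-1,0,0]],"hand":[-1,-1,-1,-1,-1]}'
python3 step.py 1.3 -0.031 5
```

```text
t: 26.95
ee_pos: [504.3, -71.0, 261.9]
orientation: [1.925, 2.482, -0.001]
ft_force: [-5.6, -1.4, 5.5]
width: 33.4
t 26.95 th -0.036 pipe -0.039 ptr -0.021 mark 0.069 | a cmd -0.080 meas -0.081 F [-5.6 -1.4  5.5] | fit th -0.035 now [-0.035 -0.001] s 0.97 b 0.098 resid [-0.001  0.002 -0.001 -0.    -0.001  0.001]
pred [-0.034  0.006] a [-0.076 -0.073 -0.073 -0.073 -0.076]
[[-0.5, 0, -0.0], [-1.0, 0, -0.0], [-1.0, 0, -0.0], [-1.0, 0, -0.0], [-0.5, 0, -0.0]]
```

```bash
python3 -m jog '{"delta_rot":[[0,0,0],[0,0,0],[0,0,0],[0,0,0],[0,0,0]],"translation":[[-0.5,0,0],[-1,0,0],[-1,0,0],[-1,0,0],[-0.5,0,0]],"hand":[-1,-1,-1,-1,-1]}'
python3 step.py 1.3 -0.031 5
```

```text
t: 27.5
ee_pos: [504.3, -71.2, 261.8]
orientation: [-1.926, -2.482, 0.0]
ft_force: [-6.8, -0.9, 5.9]
width: 33.9
t 27.50 th -0.032 pipe -0.037 ptr -0.017 mark 0.071 | a cmd -0.076 meas -0.080 F [-6.8 -0.9  5.9] | fit th -0.033 now [-0.033  0.005] s 0.97 b 0.098 resid [ 0.003 -0.001  0.    -0.     0.001 -0.001]
pred [-0.032 -0.002] a [-0.08  -0.083 -0.087 -0.087 -0.087]
[[0.5, 0, -0.0], [1.0, 0, -0.0], [1.5, 0, -0.0], [1.5, 0, -0.0], [1.5, 0, -0.0]]
```

```bash
python3 -m jog '{"delta_rot":[[0,0,0],[0,0,0],[0,0,0],[0,0,0],[0,0,0]],"translation":[[0.5,0,0],[1,0,0],[1.5,0,0],[1.5,0,0],[1.5,0,0]],"hand":[-1,-1,-1,-1,-1]}'
python3 step.py 1.3 -0.031 5
```

```text
t: 28.05
ee_pos: [504.2, -70.5, 261.8]
orientation: [1.925, 2.481, -0.002]
ft_force: [-5.6, -2.2, 5.4]
width: 34.0
t 28.05 th -0.028 pipe -0.031 ptr -0.014 mark 0.070 | a cmd -0.087 meas -0.085 F [-5.6 -2.2  5.4] | fit th -0.029 now [-0.029  0.004] s 0.97 b 0.098 resid [-0.001  0.    -0.     0.002  0.    -0.001]
pred [-0.029 -0.003] a [-0.094 -0.094 -0.094 -0.094 -0.091]
[[1.0, 0, -0.0], [1.0, 0, -0.0], [1.0, 0, -0.0], [1.0, 0, -0.0], [0.5, 0, -0.0]]
```

```bash
python3 -m jog '{"delta_rot":[[0,0,0],[0,0,0],[0,0,0],[0,0,0],[0,0,0]],"translation":[[1,0,0],[1,0,0],[1,0,0],[1,0,0],[0,0,0]],"hand":[-1,-1,-1,-1,-1]}'
python3 step.py 1.3 -0.031 2
```

```text
t: 28.6
ee_pos: [504.2, -70.4, 261.8]
orientation: [1.925, 2.481, -0.001]
ft_force: [-6.1, -1.6, 5.1]
width: 34.0
t 28.60 th -0.028 pipe -0.029 ptr -0.017 mark 0.069 | a cmd -0.091 meas -0.085 F [-6.1 -1.6  5.1] | fit th -0.028 now [-0.028 -0.   ] s 0.97 b 0.099 resid [ 0.    -0.     0.002  0.    -0.001  0.   ]
pred [-0.028 -0.002] a [-0.094 -0.094]
[[0.5, 0, -0.0], [0.5, 0, -0.0]]
```

Tilt reads -0.028, the fitted tilt rate is zero and the handle is at its balance point, so I hand the job in.

```bash
python3 -c "
from workcell import ctrl
print(ctrl.close_job())"
```

```text
the job is handed in; nothing more can be done
None
```

I took the orange knob, brought the cradle to the marker and held it there, and handed the job in at t = 28.65 s still gripping the handle. The judge gives no verdict, so the figures below are my own camera estimates.

- **Lift:** I turned the handle past upright until the cradle came off its +0.4 stop. I then corrected it by hand every 0.55 s from scene-camera readings. It met neither stop again.
- **Marker:** wrist-camera triangulation puts it at -0.031 rad. The scale ticks came out symmetric about zero within 0.005, which supports that.
- **Hold:** from t = 20.9 to 28.6 s (7.7 s) the tilt read between -0.021 and -0.038 rad. My first attempt at the hold, from about 13 s, drifted to -0.008 near 18.7 s, so I restarted the count from there.
- **At hand-in:** tilt -0.028 rad, fitted tilt rate about zero, grip 34 mm, force about 8 N. The measured balance angle of the handle matched where I left it.

Some checks disagreed:

- **Tilt reading:** the two readings I averaged, pipe line and pointer, differed by up to 0.017 rad during the hold. That leaves about ±0.01 rad uncertainty.
- **Marker position:** it measured at stand x of about 49 mm against the stated 58 mm. I did not resolve this, and the target angle relied on its y position, which agreed across views.
- **Pointer at the marker:** the last direct look, at about 11.5 s, fitted a pointer tilt of about -0.02 rad. I did not look again during the final hold.

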